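# Gauge the bores of two turned stone collars and sort them

### The job

Pull the little chest's drawer out to its stop. Then try the two stone collars on the leaning steel gauge pin, one at a time, foot first and as far down as it will go without forcing; put each away before you try the other: the one that goes fully home on the pin's flange stands upright in the drawer, the one that stops at the pin's step stands upright in the clear part of the wooden crate. Set the collars down rather than drop them, and leave everything else on the bench where it is.

Things in the scene. Friction and masses are not known exactly. Their poses are not given: they have to be found in the camera images.
- collar_1: One of two pale stone collars, alike outside: upright eight-sided tube 75 mm tall, 50 mm across flats, with an eight-sided foot band 60 mm across flats and 14 mm high, bored right through; 0.22 to 0.37 kg. One bore is 33 mm, the other 24 mm: the gauge pin (or a look into the bore) tells which. Starts upright. Origin: centre of underside; z up; the flats face its +-x, +-y and the diagonals between.
- collar_2: The other of the two collars, same outside as collar_1; the bore is the other one of 33 or 24 mm. Origin and axes as for collar_1.
- gauge_pin: Fixed steel gauge pin leaning 25 degrees from vertical, towards the robot's side. Origin: centre of the upper face of its 70 mm flange, 68 mm above the bench; +z runs up the pin. z 0-30 mm: 28 mm diameter; square step at 30; 30-62: 20 mm diameter; 62-72 tapers to 10 mm. A 33 mm bore goes home on the flange (collar origin at z = 0), a 24 mm bore stops on the step (collar origin at z = 30 mm).
- gauge: The gauge's fixed wooden foot: base 110 x 90 x 16 mm, a 60 x 50 mm block up to 45 mm on it. Origin: on the bench, straight under the pin's flange centre; the base's middle is 10 mm to +x of it; the pin leans towards its -x.
- chest: Fixed low wooden chest with one drawer, 240 (x) x 220 (y) x 90 mm high. Origin: centre of its underside; front and drawer face its -x, towards the robot.
- chest_drawer0 (a joint): How far the drawer is out: 0 shut, 0.1656 m at its stop; it starts 0 to 50 mm out. Slides with about 1 N of friction and stays where it is left.
- chest_drawer0_handle (a point): Middle of the drawer's handle, a level bar 11 mm thick, 110 mm long along y, 35 mm off the drawer's face, 52 mm above the bench. Axes as the chest's: the drawer comes out along -x. Inside floor: 30 mm below this point, from x = 56 mm, y = -89 to 89 mm; with the drawer at its stop the chest's roof covers x above 215 mm. Drawer walls stand 46 mm above that floor.
- crate: Fixed open wooden crate, 200 (x) x 160 (y) x 55 mm high, walls and floor 8 mm. Origin: centre of its underside. Two scrap lumps of stone up to 40 mm high lie fixed in its far part, x above +30 mm.
- crate_bay (a point): Middle of the clear part of the crate, on its inside floor, 8 mm above the bench; axes as the crate's. The clear part reaches 62 mm to -x, 60 mm to +x and 72 mm to either side. The crate's rim is 47 mm above this point.
- glue: Bystander: white plastic bottle, 36 mm diameter, 95 mm tall, stands close beside one collar, on any side. Origin: centre of underside.
- offcut: Bystander: upright square stone offcut, 34 x 34 x 80 mm tall, stands close beside one collar, on any side. Origin: centre of underside.
- finial: Bystander: small turned stone finial, 52 mm diameter, 52 mm tall. Origin: centre of underside.
- rosette: Bystander: round stone rosette, 124 mm diameter, 36 mm high, at the left. Origin: centre of underside.
- mallet: Bystander: hammer 260 mm long lying at the back of the bench. Origin: about its middle, on the bench.
- chisel: Bystander: wood-handled chisel, 200 mm long, up to 30 mm high, lying between the gauge, the drawer's way and the collars. Origin: on the bench under its middle; x along it.
Mind the look-alikes: they are no part of the job. What is shaped like the collar_1 but red is not meant.

How it is judged:
By the outcome, as a careful person would: the job done as asked, in the order asked, and still so for the second after the job is handed in, with the robot touching nothing.
It also fails if it takes over 72 s, if anything falls off the work surface, if the arm or the gripper's body presses on something with over 40 N, if the wrist force passes 120 N, or if a joint passes its speed limit or range.

### The arm

A 6-joint arm with a two-finger parallel gripper is mounted at the origin on the work surface. World frame = base frame: x ahead of the robot, y to its left, z up, the work surface at z = 0. Lengths are in m, angles in rad, forces in N, time in s.
With the tool pointing down it reaches from about 0.3 to 0.775 m from the base axis. Payload 14.6 kg.
Tool frame: the origin (TCP) lies at the very end of the fingers, on their centre line; the grasp point (between the pads) lies 19 mm behind it; z points along the fingers, y is the line along which they close (so a half turn about z gives the same grasp; the last joint's range is limited). The gripper opens to 94 mm and grips with 3 to 60 N. Pads are 16 mm wide; open, the fingers measure 119 mm over their backs; the gripper's body (75 mm by 177 mm) begins 78 mm behind the grasp point.
Start: joints at [-1.252, 0.3, 1.521, -0, 1.321, -0.067], TCP at [0.207, -0.51, 0.205] pointing down, gripper open.
Joint ranges: [-3.03, 3.03], [-0.79, 2.21], [0.23, 2.52], [-1.04, 4.18], [0, 3.07], [-2.55, 2.55]. Speed limits (rad/s): [2.22, 2.22, 2.57, 3.14, 3.14, 3.14].

### API

Orientations are given as [roll, pitch, yaw] about the fixed x, y, z axes, in that order (R = Rz(yaw) Ry(pitch) Rx(roll)).
In Python, from station import ctrl gives the robot as it stands. The module is installed in compiled form; this text tells all that it offers.
- The arm moves only by the tool step_arm, never from a script. Its argument "deltas" is a list of rows, each an object with "dp": the shift along the tool's x, y, z scaled (see below), a list of three; "twist": the turn about the tool's z scaled (see below). In form: [{"dp": [tx, ty, tz], "twist": twist}, ...]. A call has 1 to 12 rows; each row shifts and turns the commanded pose from where the row before left it, along the tool's axes as they then stand; what a row does not reach is not made up. The controller multiplies each number of a shift by 0.04 m and each number of a turn by 4 degrees. A row lasts 1/10 s, in which the tool goes at most 50 mm and 8.59 degrees, less where a joint would pass 70% of its speed; a pose out of reach is approached as far as the arm can. A call with a number of a shift or a turn outside -1 to 1 is refused whole. A call with a gripper value outside its range is refused whole. "gripper" is the opening, from -1 (shut) to 1 (fully open), set as the call begins (left out, the last holds). The fingers move at their own pace and stop on an object; "squeeze" is the grip in N (left out, the last holds). Time passes only in rows, so rows that do not move let the fingers close. It gives the time, the measured TCP pose, the force, the opening and the grip force at its end, in the units of the state.
- ctrl.get_obs(): the state, without advancing time (a new reading comes with each control period).
- ctrl.camera(name): name is "side" or "top" or "wrist"; returns (picture, depth): 480x640x3 uint8, red, green, blue; 480x640 float32, m along the optical axis (not along the pixel's ray), 0 where there is no reading.
- ctrl.get_calibration(name): a dict with "fx", "fy", "cx", "cy" (pixels), "distortion" ([k1, k2, p1, p2, k3] as OpenCV has them; the pictures are not rectified), "world_to_cam" (4x4, takes a point from world to camera coordinates); the wrist camera has in their place "hand_eye" (4x4, takes a point from camera to tool coordinates, whose origin is the TCP and whose axes are the flange's). Camera axes: x right, y down, z forward; pixel columns grow to the right and rows downward; lengths in m; the calibration is good to about 2 mm. A picture is of the moment at which its call begins: read the wrist's pose just before it. get_calibration takes no time and is no camera call.
- ctrl.hand_in(): hands the job in; it is judged then, once.
Trained networks look in the newest picture that a camera, given by its name, has taken for a name from the list of things; names that differ only in an ending like _2 or _b are one class to them, and where a whole thing is asked for, a point or a joint stands for the part that bears it (a point fixed in the world has none). Each returns a list of dicts, best first, with "conf" (0 to 1); they miss things now and then, are a little off and sometimes report something else, mostly with a low value. They report only what shows in the picture. A call takes as long as a camera call. They do not tell look-alikes from the thing itself.
- ctrl.spot_in(camera, label): "rect" ([left, top, right, bottom] as shares, 0 to 1, of the picture: columns of its width, rows of its height, round what is visible of it).
- ctrl.cut_out(camera, label): "pixels" (480x640 bool, what is visible of it) and "rect" ([left, top, right, bottom] as shares, 0 to 1, of the picture: columns of its width, rows of its height, round what is visible of it).
The state is a dict: "time_s": time; "qpos": joint angles; "joint_vel": joint speeds; "tau": joint torques, N m; "ee_pos": TCP position; "eef_rot": TCP orientation; "force": force on the tool from outside, world axes, zero at the start; "moment": the same for the moment, N m; "grip_width": finger opening in m; "grip_force": force on a finger pad.
Only numpy, scipy, OpenCV 4.12 (cv2) and the standard library are available. Lean on these libraries where they do the work, as an engineer would, in place of code of your own. Each camera call takes 0.05 s, during which the arm holds its last target. There are 200 camera calls.

## Working session

There is one attempt and no reset: what is moved stays moved. The work goes in short steps, Python scripts to look and compute and a tool call to move; the robot and the scene stay as the last step left them, time stands still between calls to the robot, and variables do not carry over. Pictures are saved under pics/ and viewed, at most 10 in all, crops included, and the job is handed in when it is done.

Besides the shell and the picture viewer there is one more tool, called as name(argument=value, ...), one argument or row to a line, values as JSON. step_arm: Moves the arm, as the interface text tells. Its arguments: {"type":"object","properties":{"deltas":{"type":"array"},"gripper":{"type":"number"},"squeeze":{"type":"number"}},"required":["deltas"]}

```bash
mkdir -p pics; cat > h.py <<'E'
import numpy as np, cv2
from scipy.spatial.transform import Rotation as R
from station import ctrl
def shot(n):
    o=ctrl.get_obs(); im,d=ctrl.camera(n); c=ctrl.get_calibration(n)
    if 'world_to_cam' in c: T=np.linalg.inv(np.array(c['world_to_cam']))
    else:
        T=np.eye(4);T[:3,:3]=R.from_euler('xyz',o['eef_rot']).as_matrix();T[:3,3]=o['ee_pos'];T=T@np.array(c['hand_eye'])
    K=np.array([[c['fx'],0,c['cx']],[0,c['fy'],c['cy']],[0,0,1.]]);D=np.array(c['distortion'],float)
    return im,d,K,D,T
def cloud(d,K,D,T):
    v,u=np.mgrid[:480,:640]
    p=cv2.undistortPoints(np.stack([u,v],-1).reshape(-1,1,2).astype(np.float64),K,D).reshape(480,640,2)
    P=np.dstack([p[...,0]*d,p[...,1]*d,d])
    W=P@T[:3,:3].T+T[:3,3]; W[d<=0]=np.nan
    return W
def save(im,n): cv2.imwrite('pics/'+n,cv2.cvtColor(im,cv2.COLOR_RGB2BGR))
E
python3 - <<'E'
from h import *
for n in ['top','side']:
    im,d,K,D,T=shot(n); save(im,n+'0.png'); W=cloud(d,K,D,T); np.savez('/tmp/'+n,im=im,W=W)
    print(n,T[:3,3].round(3))
    for l in ['collar_1','gauge_pin','gauge','chest','chest_drawer0_handle','crate','glue','offcut','finial','chisel']:
        for r in ctrl.cut_out(n,l)[:4]:
            if r['conf']<.3: continue
            m=r['pixels']; w=W[m]; w=w[~np.isnan(w[:,0])]
            if len(w)==0: continue
            x=np.array(r['rect'])*[640,480,640,480]
            print(l,round(r['conf'],2),x.astype(int),'lo',np.percentile(w,2,0).round(3),'hi',np.percentile(w,98,0).round(3))
E
```

```text
top [0.332 0.035 1.456]
collar_1 0.84 [379 201 402 223] lo [ 0.621 -0.218  0.004] hi [ 0.667 -0.167  0.08 ]
collar_1 0.75 [341 273 361 297] lo [ 0.406 -0.092  0.005] hi [ 0.459 -0.044  0.08 ]
collar_1 0.75 [341 227 361 249] lo [ 0.545 -0.108 -0.003] hi [ 0.596 -0.053  0.08 ]
collar_1 0.75 [457 199 485 226] lo [ 0.622 -0.456  0.002] hi [ 0.677 -0.406  0.079]
gauge_pin 0.96 [313 188 336 206] lo [ 0.655 -0.027  0.053] hi [0.713 0.035 0.133]
gauge_pin 0.63 [422 241 512 322] lo [ 0.337 -0.525  0.002] hi [ 0.551 -0.307  0.058]
gauge 0.86 [306 178 345 218] lo [ 0.639 -0.048  0.005] hi [0.749 0.05  0.129]
chest 0.88 [150 150 265 278] lo [0.482 0.217 0.018] hi [0.785 0.479 0.097]
chest_drawer0_handle 0.79 [192 221 263 275] lo [0.468 0.197 0.001] hi [0.607 0.377 0.082]
chest_drawer0_handle 0.69 [419 239 512 325] lo [ 0.337 -0.523  0.002] hi [ 0.552 -0.308  0.058]
crate 0.6 [418 236 512 327] lo [ 0.337 -0.525  0.001] hi [ 0.553 -0.307  0.058]
glue 0.7 [149 149 266 278] lo [0.483 0.216 0.019] hi [0.783 0.478 0.097]
glue 0.54 [339 274 359 297] lo [ 0.406 -0.095 -0.   ] hi [ 0.46  -0.044  0.08 ]
g
[... 705 characters left out ...]
391 269] lo [ 0.657 -0.032  0.045] hi [0.718 0.03  0.132]
gauge 0.97 [356 232 401 290] lo [ 0.644 -0.053  0.005] hi [0.75  0.042 0.128]
chest 0.58 [266 131 396 226] lo [0.482 0.197 0.006] hi [0.801 0.468 0.093]
chest_drawer0_handle 0.73 [266 167 332 228] lo [0.471 0.187 0.003] hi [0.614 0.394 0.08 ]
crate 0.91 [205 382 364 480] lo [ 0.334 -0.463  0.005] hi [ 0.558 -0.309  0.057]
glue 0.61 [339 311 360 349] lo [ 0.576 -0.199  0.004] hi [ 0.608 -0.173  0.097]
offcut 0.62 [234 286 257 331] lo [ 0.362 -0.122 -0.   ] hi [ 0.406 -0.047  0.083]
finial 0.9 [305 354 329 386] lo [ 0.495 -0.276  0.001] hi [ 0.541 -0.217  0.052]
chisel 0.88 [231 254 318 271] lo [0.371 0.046 0.   ] hi [0.558 0.095 0.031]
```

```bash
python3 -c "
from station import ctrl
print(ctrl.get_obs());print(ctrl.get_calibration('wrist'))"
```

```text
{'time_s': 1.1, 'qpos': array([-1.25163115e+00,  2.99873598e-01,  1.52097751e+00, -2.54390830e-05,
        1.32066539e+00, -6.65711097e-02]), 'joint_vel': array([ 0.00072982, -0.00035534,  0.00117409,  0.00045797,  0.00087286,
       -0.00122003]), 'tau': array([-9.28572554e-04, -5.31668580e+01, -3.52917695e+01,  7.08187139e-02,
        2.12575751e-02, -4.46284707e-05]), 'ee_pos': array([ 0.20694142, -0.5095931 ,  0.2054696 ]), 'eef_rot': array([3.14151830e+00, 2.96599405e-05, 3.85742583e-01]), 'force': array([ 0.37082522, -0.16326794, -0.31952791]), 'moment': array([ 0.02895897,  0.02559983, -0.04201433]), 'grip_force': 0.0, 'grip_width': 0.094502045467081}
{'fx': 413.7463669430211, 'fy': 413.7463669430211, 'cx': 321.6903876276844, 'cy': 236.9355995693307, 'distortion': array([0.03137636, 0.        , 0.        , 0.        , 0.        ]), 'hand_eye': array([[ 4.37290602e-04, -9.64342651e-01, -2.64656496e-01,
         7.70230830e-02],
       [ 9.99999316e-01,  7.08885814e-04, -9.30710284e-04,
        -1.83563324e-05],
       [ 1.08513486e-03, -2.64655907e-01,  9.64342301e-01,
        -1.79937719e-01],
       [ 0.00000000e+00,  0.00000000e+00,  0.00000000e+00,
         1.00000000e+00]])}
```

View pics/top0.png

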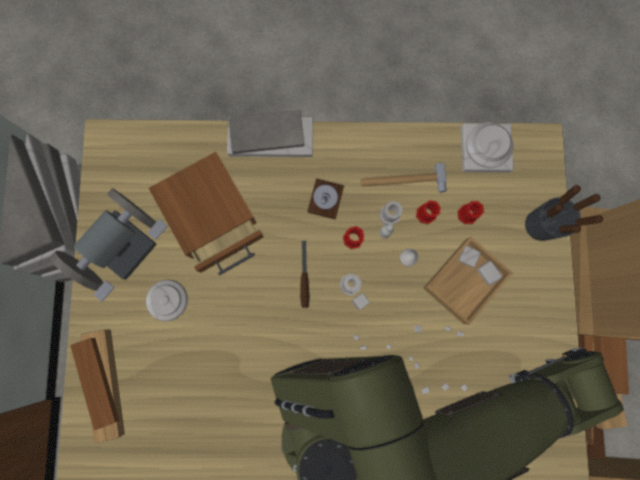

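View pics/side0.png

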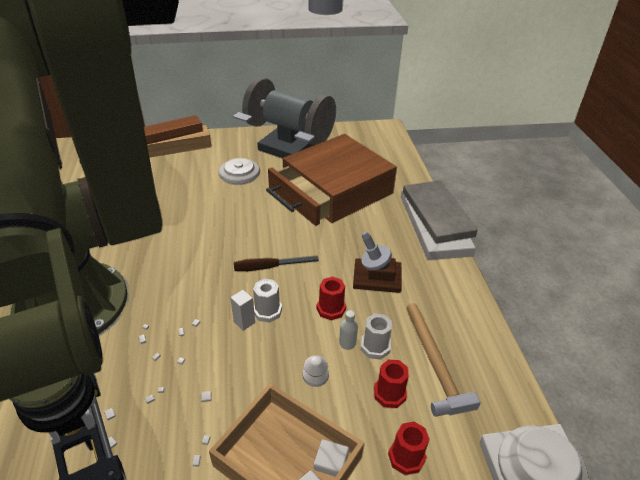

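```bash
cat > p.py <<'E'
import sys,json
from h import *
def plan(targets,start=None,step=0.045):
    """targets: list of (x,y,z,yaw_deg[,step]); prints rows in tool units"""
    o=ctrl.get_obs(); p=np.array(o['ee_pos']); yaw=np.degrees(o['eef_rot'][2])
    if start is not None: p=np.array(start[:3],float); yaw=start[3]
    for t in targets:
        s=t[4] if len(t)>4 else step
        g=np.array(t[:3]); dy=(t[3]-yaw+180)%360-180
        n=max(1,int(np.ceil(max(np.linalg.norm(g-p)/s,abs(dy)/4-1e-6))))
        rows=[]
        while n>0:
            a=np.radians(yaw); X=np.array([np.cos(a),np.sin(a),0]);Y=np.array([np.sin(a),-np.cos(a),0])
            e=(g-p)/n; d=np.round(np.clip(np.array([e@X,e@Y,-e[2]])/0.04,-1,1),3); dy=(t[3]-yaw+180)%360-180
            w=round(float(np.clip(-dy/n/4,-1,1)),3)
            p=p+0.04*(d[0]*X+d[1]*Y-d[2]*np.array([0,0,1])); yaw-=4*w; n-=1
            rows.append({"dp":[float(v) for v in d],"twist":w})
        print('->',t,len(rows),'rows; end',p.round(4),round(yaw,2)); print(json.dumps(rows))
if __name__=='__main__': plan(eval(sys.argv[1]))
E
python3 p.py "[(0.58,-0.05,0.28,0)]"
```

```text
-> (0.58, -0.05, 0.28, 0) 14 rows; end [ 0.58 -0.05  0.28] 0.0
[{"dp": [0.926, -0.51, -0.133], "twist": 0.395}, {"dp": [0.912, -0.535, -0.133], "twist": 0.395}, {"dp": [0.896, -0.56, -0.133], "twist": 0.395}, {"dp": [0.881, -0.585, -0.133], "twist": 0.395}, {"dp": [0.864, -0.609, -0.133], "twist": 0.395}, {"dp": [0.847, -0.632, -0.133], "twist": 0.394}, {"dp": [0.829, -0.655, -0.133], "twist": 0.395}, {"dp": [0.811, -0.678, -0.133], "twist": 0.394}, {"dp": [0.792, -0.7, -0.133], "twist": 0.395}, {"dp": [0.773, -0.721, -0.133], "twist": 0.394}, {"dp": [0.753, -0.742, -0.133], "twist": 0.395}, {"dp": [0.732, -0.763, -0.133], "twist": 0.394}, {"dp": [0.71, -0.783, -0.134], "twist": 0.395}, {"dp": [0.688, -0.802, -0.133], "twist": 0.394}]
```

step_arm(
  deltas=[
    {"dp": [0.92,-0.51,-0.14],"twist": 0.4},
    {"dp": [0.91,-0.53,-0.14],"twist": 0.4},
    {"dp": [0.9,-0.56,-0.14],"twist": 0.4},
    {"dp": [0.88,-0.58,-0.14],"twist": 0.4},
    {"dp": [0.86,-0.61,-0.14],"twist": 0.4},
    {"dp": [0.85,-0.63,-0.14],"twist": 0.4},
    {"dp": [0.83,-0.65,-0.14],"twist": 0.4},
    {"dp": [0.81,-0.68,-0.14],"twist": 0.4},
    {"dp": [0.79,-0.7,-0.14],"twist": 0.4},
    {"dp": [0.77,-0.72,-0.14],"twist": 0.4},
    {"dp": [0.75,-0.74,-0.13],"twist": 0.4},
    {"dp": [0.73,-0.76,-0.13],"twist": 0.4},
  ],
)

```text
time_s: 2.3
ee_pos: [0.528, -0.1156, 0.2722]
eef_rot: [3.141, -0.0, 0.05]
force: [0.7, -0.6, -1.1]
grip_width: 0.0939
grip_force: 0.0
```

step_arm(
  deltas=[
    {"dp": [0.71,-0.78,-0.13],"twist": 0.4},
    {"dp": [0.69,-0.8,-0.13],"twist": 0.3},
    {"dp": [0,0,0],"twist": 0},
    {"dp": [0,0,0],"twist": 0},
  ],
)

```text
time_s: 2.7
ee_pos: [0.5807, -0.0515, 0.2818]
eef_rot: [3.142, 0.001, 0.003]
force: [-0.1, -0.8, -0.3]
grip_width: 0.094
grip_force: 0.0
```

```bash
python3 - <<'E'
from h import *
print(ctrl.get_obs()['qpos'])
im,d,K,D,T=shot('wrist'); save(im,'w1.png'); W=cloud(d,K,D,T); np.savez('/tmp/w1',im=im,W=W)
for l in ['collar_1','gauge_pin','gauge','chest_drawer0_handle','chest','glue','offcut','chisel']:
    for r in ctrl.cut_out('wrist',l)[:5]:
        if r['conf']<.3: continue
        w=W[r['pixels']]; w=w[~np.isnan(w[:,0])]
        if len(w)==0: continue
        print(l,round(r['conf'],2),(np.array(r['rect'])*[640,480,640,480]).astype(int),'lo',np.percentile(w,2,0).round(3),'hi',np.percentile(w,98,0).round(3))
g=W[...,2]; print('table z',np.nanmedian(g))
E
```

```text
[-1.51255455e-01  3.31791575e-01  1.30397537e+00 -1.75682877e-04
  1.50658661e+00  1.41618148e+00]
collar_1 0.97 [320 175 382 238] lo [ 0.552 -0.107  0.005] hi [ 0.603 -0.056  0.077]
collar_1 0.92 [531  92 640 159] lo [ 0.626 -0.329  0.005] hi [ 0.679 -0.278  0.076]
collar_1 0.71 [430 100 513 166] lo [ 0.622 -0.219  0.003] hi [ 0.675 -0.167  0.077]
collar_1 0.68 [313 290 368 367] lo [ 0.413 -0.1    0.005] hi [ 0.465 -0.046  0.077]
gauge_pin 0.88 [225  45 301 128] lo [ 0.656 -0.03   0.057] hi [0.718 0.032 0.134]
gauge 0.55 [220  14 327 144] lo [ 0.642 -0.048  0.014] hi [0.751 0.045 0.133]
chest_drawer0_handle 0.71 [520 220 640 351] lo [ 0.404 -0.422  0.002] hi [ 0.538 -0.295  0.056]
chest_drawer0_handle 0.62 [  0 164 102 306] lo [0.482 0.186 0.02 ] hi [0.612 0.288 0.079]
chest 0.93 [  0  42 100 311] lo [0.489 0.187 0.005] hi [0.705 0.285 0.091]
glue 0.81 [423 169 474 212] lo [ 0.579 -0.192  0.008] hi [ 0.61  -0.163  0.096]
offcut 0.76 [345 346 385 384] lo [ 0.383 -0.121  0.015] hi [ 0.406 -0.078  0.082]
chisel 0.7 [212 209 243 374] lo [0.372 0.047 0.015] hi [0.562 0.071 0.03 ]
table z 0.0015877078195981609
```

View pics/w1.png

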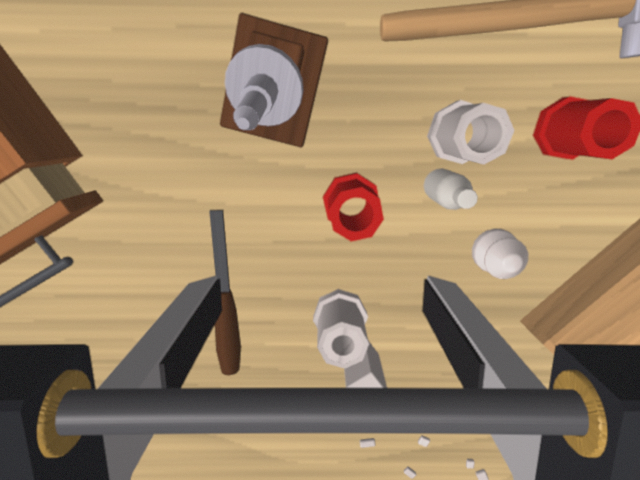

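```bash
cat > fit.py <<'E'
from h import *
from scipy.optimize import least_squares
S=25*np.pi/180
def near(W,c,r,z0,z1):
    P=W.reshape(-1,3); P=P[~np.isnan(P[:,0])]
    return P[(np.hypot(P[:,0]-c[0],P[:,1]-c[1])<r)&(P[:,2]>z0)&(P[:,2]<z1)]
def octsdf(q,a):  # across-flats radius a, in-plane
    n=np.arange(8)*np.pi/4; return (q@np.array([np.cos(n),np.sin(n)])).max(1)-a
def fitpin(W,c=(0.69,0.0)):
    P=near(W,c,.09,.062,.16)
    def res(p):
        a=p[3]; ax=np.array([-np.cos(a)*np.sin(S),-np.sin(a)*np.sin(S),np.cos(S)])
        q=P-np.array([p[0],p[1],p[2]]); z=q@ax; r=np.linalg.norm(q-np.outer(z,ax),axis=1)
        D=[np.hypot(z,np.maximum(r-35,0)*0+np.maximum(r-.035,0)),
           np.hypot(r-.035,np.maximum(np.maximum(z,-.014-z),0)),
           np.hypot(r-.014,np.maximum(np.maximum(-z,z-.03),0)),
           np.hypot(z-.03,np.maximum(np.maximum(r-.014,.010-r),0)),
           np.hypot(r-.010,np.maximum(np.maximum(.03-z,z-.062),0)),
           np.hypot((r-.010+(z-.062)*.5)/1.118,np.maximum(np.maximum(.062-z,z-.072),0)),
           np.hypot(z-.072,np.maximum(r-.005,0))]
        return np.min(D,0)
    best=None
    for y in (-.5,0,.5):
        s=least_squares(res,[c[0],c[1],.068,y],loss='soft_l1',f_scale=.002)
        if best is None or s.cost<best.cost: best=s
    return best.x,np.median(abs(res(best.x))),len(P)
def fitcollar(W,c):
    P=near(W,c,.037,.004,.09)
    def res(p):
        a=p[2]; q=(P[:,:2]-p[:2])@np.array([[np.cos(a),-np.sin(a)],[np.sin(a),np.cos(a)]]); z=P[:,2]-p[3]
        t=octsdf(q,.025); f=octsdf(q,.030)
        D=[np.hypot(t,np.maximum(np.maximum(.014-z,z-.075),0)),np.hypot(f,np.maximum(z-.014,0)),
           np.hypot(z-.075,np.maximum(t,0)),np.hypot(z-.014,np.maximum(f,0))]
        r=np.hypot(*q.T); m=np.min(D,0); return np.where((r<.0165),np.minimum(m,.004),m)
    best=None
    for a in np.arange(4)*np.pi/16:
        s=least_squares(res,[c[0],c[1],a,0],loss='soft_l1',f_scale=.0015)
        if best is None or s.cost<best.cost: best=s
    x=best.x; return x[:2].round(4),'flat deg',round(np.degrees(x[2])%45,1),'dz',x[3].round(4),'med',np.median(abs(res(x))).round(4),len(P)
E
python3 - <<'E'
from fit import *
for n in ['w1','top','side']:
    W=np.load('/tmp/%s.npz'%n)['W']
    x,m,k=fitpin(W); print(n,'pin',x[:3].round(4),'yaw',np.degrees(x[3]).round(1),'med',m.round(4),k)
    print(' A',*fitcollar(W,(.65,-.193))); print(' B',*fitcollar(W,(.438,-.073)))
    # crate rim and handle
    for nm,c,z0,z1,rr in [('crate',(.44,-.416),.048,.064,.16)]:
        P=near(W,c,rr,z0,z1)[:,:2].astype(np.float32)
        (cx,cy),wh,an=cv2.minAreaRect(P*1000); print(nm,round(cx,1),round(cy,1),np.round(wh,1),an,len(P))
W=np.load('/tmp/top.npz'); P=W['W']
m=(P[...,2]>.08)&(P[...,2]<.1)&(P[...,0]>.45)&(P[...,1]>.15)&(P[...,1]<.5)&(P[...,0]<.83)
print('chest roof',cv2.minAreaRect(P[m][:,:2].astype(np.float32)*1000),m.sum())
for n in ['w1','top','side']:
    P=np.load('/tmp/%s.npz'%n); im=P['im'].astype(int); P=P['W']
    m=(P[...,2]>.035)&(P[...,2]<.065)&(P[...,0]>.44)&(P[...,0]<.62)&(P[...,1]>.15)&(P[...,1]<.32)&(im.max(-1)-im.min(-1)<25)
    q=P[m]; 
    if len(q)>10:
        c=np.median(q,0); print(n,'handle-ish',len(q),q.min(0).round(3),q.max(0).round(3),c.round(3), cv2.minAreaRect(q[:,:2].astype(np.float32)*1000))
im=cv2.imread('pics/w1.png'); a=im[80:180,400:540]; b=im[270:390,290:430]
cv2.imwrite('pics/crop1.png',np.vstack([cv2.resize(a,None,fx=3,fy=3),cv2.resize(b,(420,300))]))
E
```

```text
w1 pin [0.6864 0.002  0.0686] yaw -14.2 med 0.0004 4737
 A [ 0.6491 -0.196 ] flat deg 29.5 dz 0.0003 med 0.0007 4088
 B [ 0.4345 -0.0732] flat deg 27.3 dz 0.0005 med 0.0005 3386
crate 471.6 -336.7 [ 17.4 130.1] 51.70792770385742 1516
top pin [0.6852 0.0039 0.0687] yaw -12.8 med 0.0014 369
 A [ 0.6485 -0.1929] flat deg 33.7 dz 0.0004 med 0.0018 386
 B [ 0.434  -0.0721] flat deg 26.9 dz 0.0009 med 0.0016 337
crate 445.4 -417.2 [162.9 203.5] 47.48832321166992 778
side pin [0.6876 0.0029 0.069 ] yaw -14.9 med 0.0008 622
 A [ 0.6493 -0.1959] flat deg 33.7 dz 0.0003 med 0.0009 1117
 B [ 0.4355 -0.0728] flat deg 27.7 dz 0.0006 med 0.0008 1003
crate 447.4 -416.9 [161.4 203.9] 48.47229766845703 1743
chest roof ((633.0358276367188, 361.21051025390625), (282.0390625, 251.48504638671875), 30.308656692504883) 6088
w1 handle-ish 1036 [0.47  0.206 0.051] [0.546 0.285 0.061] [0.507 0.233 0.057] ((499.5517272949219, 250.0443115234375), (41.043373107910156, 91.94599151611328), 47.25396728515625)
top handle-ish 174 [0.46  0.207 0.036] [0.547 0.319 0.064] [0.494 0.259 0.057] ((503.94091796875, 266.1145324707031), (41.9971923828125, 116.00923156738281), 30.480682373046875)
side handle-ish 211 [0.459 0.206 0.038] [0.616 0.318 0.063] [0.498 0.246 0.056] ((524.2211303710938, 247.9443817138672), (74.86201477050781, 175.04705810546875), 51.83828353881836)
```

View pics/crop1.png

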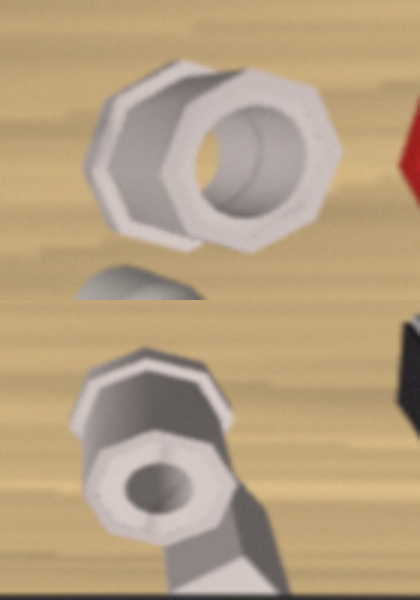

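```bash
python3 p.py "[(0.58,-0.05,0.28,96),(0.48,0.25,0.24,120)]" | tail -2
```

```text
-> (0.48, 0.25, 0.24, 120) 8 rows; end [0.48 0.25 0.24] 120.0
[{"dp": [0.965, -0.213, 0.125], "twist": -0.75}, {"dp": [0.975, -0.162, 0.125], "twist": -0.75}, {"dp": [0.982, -0.111, 0.125], "twist": -0.75}, {"dp": [0.986, -0.059, 0.125], "twist": -0.75}, {"dp": [0.988, -0.007, 0.125], "twist": -0.75}, {"dp": [0.987, 0.044, 0.125], "twist": -0.75}, {"dp": [0.984, 0.096, 0.125], "twist": -0.75}, {"dp": [0.978, 0.148, 0.125], "twist": -0.75}]
```

step_arm(
  deltas=[
    {"dp": [0,0,0],"twist": -1},
    {"dp": [0,0,0],"twist": -1},
    {"dp": [0,0,0],"twist": -1},
    {"dp": [0,0,0],"twist": -1},
    {"dp": [0,0,0],"twist": -1},
    {"dp": [0,0,0],"twist": -1},
    {"dp": [0,0,0],"twist": -1},
    {"dp": [0,0,0],"twist": -1},
    {"dp": [0,0,0],"twist": -1},
    {"dp": [0,0,0],"twist": -1},
    {"dp": [0,0,0],"twist": -1},
    {"dp": [0,0,0],"twist": -1},
  ],
  gripper=-0.36,
)

```text
time_s: 4.35
ee_pos: [0.5806, -0.0521, 0.2823]
eef_rot: [-3.142, -0.0, 0.842]
force: [-0.1, 0.3, -0.3]
grip_width: 0.0302
grip_force: 0.0
```

step_arm(
  deltas=[
    {"dp": [0,0,0],"twist": -1},
    {"dp": [0,0,0],"twist": -1},
    {"dp": [0,0,0],"twist": -1},
    {"dp": [0,0,0],"twist": -1},
    {"dp": [0,0,0],"twist": -1},
    {"dp": [0,0,0],"twist": -1},
    {"dp": [0,0,0],"twist": -1},
    {"dp": [0,0,0],"twist": -1},
    {"dp": [0,0,0],"twist": -1},
    {"dp": [0,0,0],"twist": -1},
    {"dp": [0,0,0],"twist": -1},
    {"dp": [0,0,0],"twist": -1},
  ],
)

```text
time_s: 5.55
ee_pos: [0.5807, -0.0521, 0.2823]
eef_rot: [3.142, 0.0, 1.68]
force: [0.3, -0.8, 0.3]
grip_width: 0.0299
grip_force: 0.0
```

step_arm(
  deltas=[
    {"dp": [0.97,-0.21,0.13],"twist": -0.75},
    {"dp": [0.98,-0.16,0.13],"twist": -0.75},
    {"dp": [0.98,-0.11,0.13],"twist": -0.75},
    {"dp": [0.99,-0.06,0.13],"twist": -0.75},
    {"dp": [0.99,-0.01,0.13],"twist": -0.75},
    {"dp": [0.99,0.04,0.13],"twist": -0.75},
    {"dp": [0.98,0.1,0.13],"twist": -0.75},
    {"dp": [0.98,0.15,0.13],"twist": -0.75},
    {"dp": [0,0,0],"twist": 0},
    {"dp": [0,0,0],"twist": 0},
  ],
)

```text
time_s: 6.55
ee_pos: [0.4801, 0.2488, 0.2407]
eef_rot: [-3.142, 0.0, 2.097]
force: [-0.3, -0.2, 0.2]
grip_width: 0.0304
grip_force: 0.0
```

```bash
python3 - <<'E'
from fit import *
im,d,K,D,T=shot('wrist'); save(im,'w2.png'); W=cloud(d,K,D,T); np.savez('/tmp/w2',im=im,W=W)
P=W; I=im.astype(int); sat=I.max(-1)-I.min(-1)
m=(P[...,2]>.04)&(P[...,2]<.066)&(P[...,0]>.42)&(P[...,0]<.6)&(P[...,1]>.17)&(P[...,1]<.36)&(sat<25)&(I.max(-1)<110)
q=P[m]; print(len(q),q.min(0).round(3),q.max(0).round(3)); v,u=np.nonzero(m); print(u.min(),u.max(),v.min(),v.max())
print(cv2.minAreaRect(q[:,:2].astype(np.float32)*1000))
# chest roof & drawer front lines
m2=(P[...,2]>.084)&(P[...,2]<.096)&(P[...,0]>.45)&(P[...,1]>.15); print('roof',m2.sum(),cv2.minAreaRect(P[m2][:,:2].astype(np.float32)*1000))
E
```

```text
1706 [0.458 0.208 0.053] [0.546 0.32  0.061]
332 378 141 270
((503.3039245605469, 266.92047119140625), (39.68083953857422, 117.41150665283203), 30.505088806152344)
roof 51969 ((641.2044067382812, 346.75079345703125), (175.05702209472656, 220.84320068359375), 30.526273727416992)
```

View pics/w2.png

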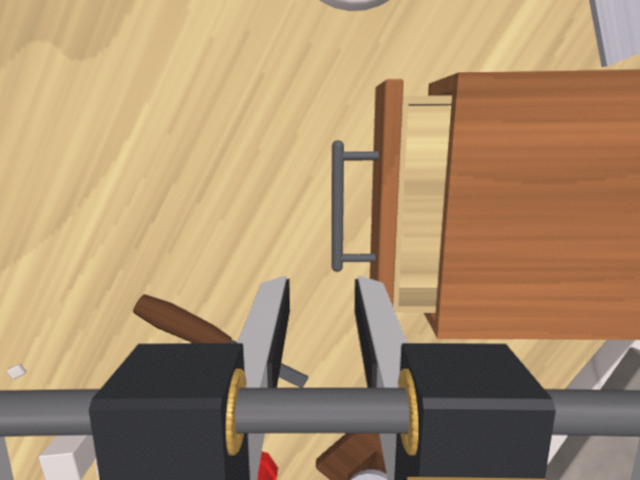

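```bash
python3 p.py "[(0.491,0.2596,0.035,120.5)]"
```

```text
-> (0.491, 0.2596, 0.035, 120.5) 5 rows; end [0.491  0.2596 0.0408] 120.5
[{"dp": [0.023, 0.075, 1.0], "twist": -0.021}, {"dp": [0.023, 0.075, 1.0], "twist": -0.021}, {"dp": [0.023, 0.075, 1.0], "twist": -0.021}, {"dp": [0.023, 0.074, 1.0], "twist": -0.021}, {"dp": [0.024, 0.075, 1.0], "twist": -0.022}]
```

step_arm(
  deltas=[
    {"dp": [0.06,0.19,0.5],"twist": -0.05},
    {"dp": [0.06,0.19,0.8],"twist": -0.05},
    {"dp": [0,0,0.9],"twist": 0},
    {"dp": [0,0,0.9],"twist": 0},
    {"dp": [0,0,0.9],"twist": 0},
    {"dp": [0,0,0.7],"twist": 0},
    {"dp": [0,0,0.45],"twist": 0},
    {"dp": [0,0,0],"twist": 0},
  ],
)

```text
time_s: 7.4
ee_pos: [0.4904, 0.2586, 0.0326]
eef_rot: [-3.138, -0.0, 2.101]
force: [0.5, -0.4, 0.0]
grip_width: 0.03
grip_force: 0.0
```

step_arm(
  deltas=[
    {"dp": [0,0,0],"twist": 0},
    {"dp": [0,0,0],"twist": 0},
    {"dp": [0,0,0],"twist": 0},
  ],
  gripper=-1,
  squeeze=15,
)

```text
time_s: 7.7
ee_pos: [0.4916, 0.2603, 0.0359]
eef_rot: [3.14, 0.0, 2.103]
force: [1.1, -1.8, 3.3]
grip_width: 0.0104
grip_force: 15.0
```

Bar gripped. Pull along tool −y, ending gently.

step_arm(
  deltas=[
    {"dp": [0,-0.3,0],"twist": 0},
    {"dp": [0,-0.5,0],"twist": 0},
    {"dp": [0,-0.5,0],"twist": 0},
    {"dp": [0,-0.5,0],"twist": 0},
    {"dp": [0,-0.5,0],"twist": 0},
    {"dp": [0,-0.4,0],"twist": 0},
    {"dp": [0,-0.2,0],"twist": 0},
    {"dp": [0,-0.15,0],"twist": 0},
    {"dp": [0,-0.1,0],"twist": 0},
  ],
)

```text
time_s: 8.6
ee_pos: [0.3831, 0.1967, 0.0358]
eef_rot: [3.139, 0.0, 2.103]
force: [1.0, 1.0, 6.6]
grip_width: 0.0105
grip_force: 15.0
```

step_arm(
  deltas=[
    {"dp": [0,-0.05,0],"twist": 0},
    {"dp": [0,-0.05,0],"twist": 0},
    {"dp": [0,0,0],"twist": 0},
  ],
)

```text
time_s: 8.9
ee_pos: [0.3798, 0.1947, 0.0358]
eef_rot: [3.139, 0.0, 2.103]
force: [-1.6, 1.1, 9.8]
grip_width: 0.0104
grip_force: 15.0
```

step_arm(
  deltas=[
    {"dp": [0,-0.07,0],"twist": 0},
    {"dp": [0,-0.07,0],"twist": 0},
    {"dp": [0,0,0],"twist": 0},
  ],
)

```text
time_s: 9.2
ee_pos: [0.3782, 0.1937, 0.0361]
eef_rot: [3.13, 0.001, 2.103]
force: [24.0, 17.2, -19.4]
grip_width: 0.0133
grip_force: 15.0
```

step_arm(
  deltas=[
    {"dp": [0,0.09,0],"twist": 0},
    {"dp": [0,0,0],"twist": 0},
  ],
)

```text
time_s: 9.4
ee_pos: [0.3795, 0.1944, 0.036]
eef_rot: [3.136, 0.001, 2.103]
force: [7.9, 6.6, 1.5]
grip_width: 0.0104
grip_force: 15.0
```

step_arm(
  deltas=[
    {"dp": [0,0,0],"twist": 0},
    {"dp": [0,0,0],"twist": 0},
    {"dp": [0,0,-0.5],"twist": 0},
    {"dp": [0,0,-1],"twist": 0},
    {"dp": [0,0,-1],"twist": 0},
    {"dp": [0,0,-1],"twist": 0},
    {"dp": [0,0,-0.8],"twist": 0},
    {"dp": [0,0,0],"twist": 0},
  ],
  gripper=-0.3,
)

```text
time_s: 10.2
ee_pos: [0.3784, 0.1938, 0.2105]
eef_rot: [3.135, 0.001, 2.103]
force: [0.5, -0.3, -0.9]
grip_width: 0.0328
grip_force: 0.0
```

```bash
python3 p.py "[(0.6491,-0.196,0.20,164.5),(0.6491,-0.196,0.042,164.5)]"
```

```text
-> (0.6491, -0.196, 0.2, 164.5) 11 rows; end [ 0.6449 -0.1945  0.2   ] 164.5
[{"dp": [-1.0, 0.08, 0.024], "twist": -1.0}, {"dp": [-1.0, 0.005, 0.024], "twist": -1.0}, {"dp": [-1.0, -0.072, 0.024], "twist": -1.0}, {"dp": [-1.0, -0.149, 0.024], "twist": -1.0}, {"dp": [-1.0, -0.226, 0.024], "twist": -1.0}, {"dp": [-1.0, -0.303, 0.024], "twist": -1.0}, {"dp": [-1.0, -0.38, 0.024], "twist": -1.0}, {"dp": [-1.0, -0.457, 0.024], "twist": -1.0}, {"dp": [-1.0, -0.533, 0.024], "twist": -1.0}, {"dp": [-1.0, -0.61, 0.023], "twist": -1.0}, {"dp": [-1.0, -0.69, 0.024], "twist": -0.999}]
-> (0.6491, -0.196, 0.042, 164.5) 4 rows; end [ 0.6491 -0.196   0.042 ] 164.5
[{"dp": [-0.028, -0.002, 0.987], "twist": -0.0}, {"dp": [-0.027, -0.002, 0.988], "twist": -0.0}, {"dp": [-0.028, -0.002, 0.987], "twist": -0.0}, {"dp": [-0.027, -0.002, 0.988], "twist": -0.0}]
```

step_arm(
  deltas=[
    {"dp": [-1,0.08,0],"twist": -1},
    {"dp": [-1,0.01,0],"twist": -1},
    {"dp": [-1,-0.07,0],"twist": -1},
    {"dp": [-1,-0.15,0],"twist": -1},
    {"dp": [-1,-0.23,0],"twist": -1},
    {"dp": [-1,-0.3,0],"twist": -1},
    {"dp": [-1,-0.38,0],"twist": -1},
    {"dp": [-1,-0.46,0],"twist": -1},
    {"dp": [-1,-0.53,0],"twist": -1},
    {"dp": [-1,-0.61,0],"twist": -1},
    {"dp": [-1,-0.69,0],"twist": -1},
    {"dp": [0,0,0],"twist": 0},
  ],
  gripper=0.62,
)

```text
time_s: 11.4
ee_pos: [0.6447, -0.1991, 0.2027]
eef_rot: [-3.141, -0.004, 2.87]
force: [-1.0, 0.6, -1.1]
grip_width: 0.0758
grip_force: 0.0
```

step_arm(
  deltas=[
    {"dp": [0,0,0],"twist": 0},
    {"dp": [0,0,0],"twist": 0},
  ],
)

```text
time_s: 11.6
ee_pos: [0.6434, -0.194, 0.2062]
eef_rot: [3.141, -0.001, 2.871]
force: [-0.7, 0.8, 1.9]
grip_width: 0.0765
grip_force: 0.0
```

```bash
python3 - <<'E'
from fit import *
im,d,K,D,T=shot('wrist'); W=cloud(d,K,D,T); np.savez('/tmp/w3',im=im,W=W); save(im,'w3.png')
print(' A',*fitcollar(W,(.649,-.196)))
P=near(W,(.595,-.178),.035,.02,.11); print('glue',P[:,:2].min(0),P[:,:2].max(0),len(P))
E
python3 p.py "[(0.6491,-0.196,0.042,164.5,0.04)]"
```

```text
A [ 0.6488 -0.196 ] flat deg 33.7 dz 0.0003 med 0.0007 4148
glue [ 0.57481672 -0.20055652] [ 0.62985593 -0.16342568] 2086
-> (0.6491, -0.196, 0.042, 164.5, 0.04) 5 rows; end [ 0.6491 -0.196   0.042 ] 164.5
[{"dp": [-0.03, -0.003, 0.824], "twist": 0.002}, {"dp": [-0.03, -0.003, 0.824], "twist": 0.002}, {"dp": [-0.03, -0.003, 0.824], "twist": 0.002}, {"dp": [-0.03, -0.003, 0.824], "twist": 0.001}, {"dp": [-0.03, -0.004, 0.825], "twist": 0.002}]
```

step_arm(
  deltas=[
    {"dp": [-0.13,0,0.4],"twist": 0},
    {"dp": [0,0,0.9],"twist": 0},
    {"dp": [0,0,0.9],"twist": 0},
    {"dp": [0,0,0.9],"twist": 0},
    {"dp": [0,0,0.7],"twist": 0},
    {"dp": [0,0,0.3],"twist": 0},
    {"dp": [0,0,0],"twist": 0},
  ],
)

```text
time_s: 12.35
ee_pos: [0.6482, -0.1956, 0.0409]
eef_rot: [3.141, -0.003, 2.872]
force: [-0.2, -0.5, 0.6]
grip_width: 0.0761
grip_force: 0.0
```

step_arm(
  deltas=[
    {"dp": [0,0,0],"twist": 0},
    {"dp": [0,0,0],"twist": 0},
    {"dp": [0,0,0],"twist": 0},
    {"dp": [0,0,0],"twist": 0},
  ],
  gripper=-1,
  squeeze=15,
)

```text
time_s: 12.75
ee_pos: [0.6493, -0.1964, 0.0437]
eef_rot: [-3.141, 0.002, 2.871]
force: [-1.2, -0.6, 5.9]
grip_width: 0.05
grip_force: 15.0
```

```bash
cat >> fit.py <<'E'
PIN=np.array([.6866,.0025,.0686]); GY=np.radians(-14.2)
def g2w(gx,gz,gy=0):  # pivot in gauge plane (mm, world z) -> TCP
    e=np.array([np.cos(GY),np.sin(GY)]); n=np.array([-e[1],e[0]])
    return (*(PIN[:2]+gx/1000*e+gy/1000*n),gz/1000-.019)
def onpin(s,h,off=0): # pivot for collar origin at s (mm) along the pin; off = shift to the low (-x) side, square to pin
    return -(s+h)*np.sin(S)-off*np.cos(S), 68.6+(s+h)*np.cos(S)-off*np.sin(S)
E
python3 - <<'E'
from fit import *
from p import plan
W=np.load('/tmp/w3.npz')['W']
x,m,k=fitpin(W); print('pin',x[:3].round(4),'yaw',np.degrees(x[3]).round(1),'med',m.round(4),k)
h=62.7
a=g2w(-25,150+h); b=g2w(-25,122+h); c=g2w(*onpin(50,h,6.5)); c0=g2w(*onpin(50,h,0)); 
Y=165.8
o=ctrl.get_obs()['ee_pos']
plan([(o[0],o[1],.215,164.5,.04),(*a[:2],.22,Y,.04),(*a,Y),(*b,Y,.01),(*c,Y,.007),(*c0,Y,.004)])
E
```

```text
pin [0.6865 0.0021 0.069 ] yaw -13.8 med 0.0004 6241
-> (np.float64(0.6493011047862062), np.float64(-0.19644809981460787), 0.215, 164.5, 0.04) 5 rows; end [ 0.6493 -0.1964  0.215 ] 164.5
[{"dp": [0.0, 0.0, -0.856], "twist": 0.0}, {"dp": [0.0, 0.0, -0.857], "twist": 0.0}, {"dp": [0.0, 0.0, -0.856], "twist": 0.0}, {"dp": [0.0, 0.0, -0.857], "twist": 0.0}, {"dp": [0.0, 0.0, -0.856], "twist": 0.001}]
-> (np.float64(0.6623638662526216), np.float64(0.008632684646970064), 0.22, 165.8, 0.04) 6 rows; end [0.6624 0.0086 0.22  ] 165.8
[{"dp": [0.176, 0.838, -0.021], "twist": -0.054}, {"dp": [0.173, 0.839, -0.021], "twist": -0.054}, {"dp": [0.17, 0.839, -0.021], "twist": -0.054}, {"dp": [0.166, 0.84, -0.021], "twist": -0.054}, {"dp": [0.163, 0.84, -0.021], "twist": -0.055}, {"dp": [0.16, 0.841, -0.02], "twist": -0.054}]
-> (np.float64(0.6623638662526216), np.float64(0.008632684646970064), 0.1937, 165.8) 1 rows; end [0.6624 0.0086 0.1937] 165.8
[{"dp": [-0.0, 0.0, 0.657], "twist": -0.0}]
-> (np.float64(0.6623638662526216), np.float64(0.008632684646970064), 0.1657, 165.8, 0.01) 3 rows; end [0.6624 0.0086 0.1657] 165.8
[{"dp": [-0.0, 0.0, 0.233], "twist": -0.0}, {"dp": [-0.0, 0.0, 0.234], "twist": -0.0}, {"dp": [-0.0, 0.0, 0.233], "twist": -0.0}]
-> (np.float64(0.6347152085647733), np.float64(0.015628870601338246), np.float64(0.1489938688977159), 165.8, 0.007) 5 rows; end [0.6347 0.0156 0.149 ] 165.8
[{"dp": [0.143, 0.0, 0.084], "twist": -0.0}, {"dp": [0.142, 0.0, 0.083], "twist": -0.0}, {"dp": [0.143, 0.0, 0.084], "twist": -0.0}, {"dp": [0.142, 0.0, 0.083], "twist": -0.0}, {"dp": [0.143, 0.0, 0.084], "twist": -0.0}]
-> (np.float64(0.64042621171793), np.float64(0.014183764640081087), np.float64(0.15174088759903043), 165.8, 0.004) 2 rows; end [0.6404 0.0142 0.1517] 165.8
[{"dp": [-0.074, 0.0, -0.034], "twist": -0.0}, {"dp": [-0.073, 0.0, -0.035], "twist": -0.0}]
```

step_arm(
  deltas=[
    {"dp": [0,0,-0.3],"twist": 0},
    {"dp": [0,0,-0.8],"twist": 0},
    {"dp": [0,0,-0.9],"twist": 0},
    {"dp": [0,0,-0.9],"twist": 0},
    {"dp": [0,0,-0.9],"twist": 0},
    {"dp": [0,0,-0.5],"twist": 0},
    {"dp": [0.08,0.4,0],"twist": -0.05},
    {"dp": [0.17,0.84,-0.02],"twist": -0.05},
    {"dp": [0.17,0.84,-0.02],"twist": -0.05},
    {"dp": [0.17,0.84,-0.02],"twist": -0.05},
    {"dp": [0.17,0.84,0],"twist": -0.06},
    {"dp": [0.16,0.84,0],"twist": -0.06},
  ],
)

```text
time_s: 13.95
ee_pos: [0.66, -0.0065, 0.2157]
eef_rot: [-3.141, -0.002, 2.894]
force: [0.4, 0.3, -2.6]
grip_width: 0.0499
grip_force: 15.0
```

step_arm(
  deltas=[
    {"dp": [0.08,0.44,0],"twist": 0},
    {"dp": [0,0,0],"twist": 0},
    {"dp": [0,0,0],"twist": 0},
    {"dp": [0,0,0],"twist": 0},
  ],
)

```text
time_s: 14.35
ee_pos: [0.6619, 0.0077, 0.2167]
eef_rot: [-3.141, -0.001, 2.892]
force: [-0.3, -0.1, -4.2]
grip_width: 0.0497
grip_force: 15.0
```

```bash
cat > tilt.py <<'E'
from fit import *
# fit the held collar's centre line from a camera: tilt about gauge y and origin in gauge frame
def fitheld(W,c0,t0=0.,r=.06):
    e=np.array([np.cos(GY),np.sin(GY),0]); n=np.array([-e[1],e[0],0]); Z=np.array([0,0,1.])
    P=W.reshape(-1,3); P=P[~np.isnan(P[:,0])]
    Q=np.stack([(P-np.r_[PIN[:2],0])@v for v in (e,n,Z)],1)
    def loc(p,Q):
        t=p[3]; ax=np.array([-np.sin(t),0,np.cos(t)]); ex=np.array([np.cos(t),0,np.sin(t)])
        q=Q-p[:3]; return q@ex,q[:,1],q@ax
    m0=loc([*c0,t0],Q); k=(np.hypot(m0[0],m0[1])<.036)&(m0[2]>-.004)&(m0[2]<.045); Q=Q[k]
    def res(p):
        x,y,z=loc(p,Q); q=np.stack([x,y],1); t=octsdf(q,.025); f=octsdf(q,.03)
        D=[np.hypot(t,np.maximum(np.maximum(.014-z,z-.075),0)),np.hypot(f,np.maximum(np.maximum(z-.014,-z),0)),np.hypot(z-.014,np.maximum(f,0))]
        return np.min(D,0)
    s=least_squares(res,[*c0,t0],loss='soft_l1',f_scale=.0015)
    return 'gx,gy,z mm',(s.x[:3]*1000).round(1),'tilt',np.degrees(s.x[3]).round(1),'med',np.median(abs(res(s.x))).round(4),k.sum()
def tcp_g():
    o=ctrl.get_obs(); p=np.array(o['ee_pos']); e=np.array([np.cos(GY),np.sin(GY)]); d=p[:2]-PIN[:2]
    return np.array([d@e,-d[0]*e[1]+d[1]*e[0],p[2]+.019])*1000
E
python3 - <<'E'
from tilt import *
from p import plan
g=tcp_g(); print('pivot gauge',g.round(1))
for n in ['side','wrist']:
    im,d,K,D,T=shot(n); W=cloud(d,K,D,T); np.savez('/tmp/t1'+n,im=im,W=W)
    print(n,*fitheld(W,(g[0]/1e3,g[1]/1e3,(g[2]-62.7)/1e3)))
h=62.7; Y=165.8
plan([(*g2w(-25,150+h),Y,.03),(*g2w(-25,122+h),Y,.01)])
E
```

```text
pivot gauge [-25.3  -1.  235.7]
side gx,gy,z mm [-25.8   0.2 173.9] tilt -0.0 med 0.0008 507
wrist gx,gy,z mm [-27.4  -1.  174.6] tilt 3.2 med 0.0019 5468
-> (np.float64(0.6623638662526216), np.float64(0.008632684646970064), 0.1937, 165.8, 0.03) 1 rows; end [0.6624 0.0086 0.1937] 165.8
[{"dp": [-0.004, 0.026, 0.58], "twist": -0.025}]
-> (np.float64(0.6623638662526216), np.float64(0.008632684646970064), 0.1657, 165.8, 0.01) 3 rows; end [0.6624 0.0086 0.1657] 165.8
[{"dp": [-0.0, 0.0, 0.233], "twist": 0.0}, {"dp": [-0.0, 0.0, 0.234], "twist": 0.0}, {"dp": [-0.0, 0.0, 0.233], "twist": 0.0}]
```

step_arm(
  deltas=[
    {"dp": [0,0.015,0.5],"twist": 0},
    {"dp": [0,0,0.3],"twist": 0},
    {"dp": [0,0,0.25],"twist": 0},
    {"dp": [0,0,0.22],"twist": 0},
    {"dp": [0,0,0],"twist": 0},
    {"dp": [0,0,0],"twist": 0},
  ],
)

```text
time_s: 15.05
ee_pos: [0.6623, 0.0094, 0.1666]
eef_rot: [3.141, 0.0, 2.893]
force: [-0.6, 0.8, -2.8]
grip_width: 0.0497
grip_force: 15.0
```

step_arm(
  deltas=[
    {"dp": [0.14,0,0.08],"twist": 0},
    {"dp": [0.14,0,0.08],"twist": 0},
    {"dp": [0.14,0,0.08],"twist": 0},
    {"dp": [0.14,0,0.08],"twist": 0},
    {"dp": [0.15,0,0.09],"twist": 0},
    {"dp": [0,0,0],"twist": 0},
  ],
)

```text
time_s: 15.65
ee_pos: [0.6337, 0.0167, 0.1493]
eef_rot: [-3.141, -0.001, 2.894]
force: [0.5, -0.3, -3.2]
grip_width: 0.05
grip_force: 15.0
```

```bash
cat > look.py <<'E'
import sys
from tilt import *
h=float(sys.argv[1]); t=np.radians(float(sys.argv[2]))
g=tcp_g(); print('pivot gauge',g.round(1), ctrl.get_obs()['force'].round(1))
im,d,K,D,T=shot('side'); W=cloud(d,K,D,T)
print(*fitheld(W,((g[0]+h*np.sin(t))/1e3,g[1]/1e3,(g[2]-h*np.cos(t))/1e3),t))
if len(sys.argv)>3: save(cv2.resize(im[130:330,270:480],None,fx=2.5,fy=2.5),sys.argv[3])
E
python3 look.py 62 20
```

```text
pivot gauge [-54.7   0.8 168.3] [ 0.5 -0.3 -3.2]
gx,gy,z mm [-26.4   2.  111.4] tilt 22.6 med 0.0008 447
```

step_arm(
  deltas=[
    {"dp": [0.07,-0.03,0.03],"twist": 0},
    {"dp": [0,0,0],"twist": 0},
    {"dp": [-0.06,0,-0.03],"twist": 0},
    {"dp": [-0.06,0,-0.03],"twist": 0},
    {"dp": [0,0,0],"twist": 0},
  ],
)

```text
time_s: 16.2
ee_pos: [0.6364, 0.0146, 0.151]
eef_rot: [-3.142, -0.0, 2.893]
force: [-0.6, -1.3, -3.2]
grip_width: 0.05
grip_force: 15.0
```

```bash
python3 look.py 62 25
```

```text
pivot gauge [-51.6  -0.6 170. ] [-0.6 -1.3 -3.2]
gx,gy,z mm [-21.4   0.7 114. ] tilt 24.3 med 0.0009 508
```

step_arm(
  deltas=[
    {"dp": [-0.1,0,0.22],"twist": 0},
    {"dp": [-0.1,0,0.22],"twist": 0},
    {"dp": [-0.1,0,0.22],"twist": 0},
    {"dp": [0,0,0],"twist": 0},
  ],
)

```text
time_s: 16.65
ee_pos: [0.6478, 0.0116, 0.1226]
eef_rot: [-3.141, -0.002, 2.893]
force: [-0.2, -0.4, -3.4]
grip_width: 0.0501
grip_force: 15.0
```

```bash
python3 look.py 62 25
```

```text
pivot gauge [-39.8  -0.7 141.6] [-0.2 -0.4 -3.4]
gx,gy,z mm [-9.5  0.6 85.6] tilt 24.3 med 0.0007 477
```

step_arm(
  deltas=[
    {"dp": [-0.11,0,0.2],"twist": 0},
    {"dp": [-0.09,0,0.15],"twist": 0},
    {"dp": [-0.02,0,0.05],"twist": 0},
    {"dp": [-0.02,0,0.05],"twist": 0},
    {"dp": [0,0,0],"twist": 0},
  ],
)

```text
time_s: 17.2
ee_pos: [0.6572, 0.0094, 0.1064]
eef_rot: [-3.142, -0.0, 2.893]
force: [0.1, -0.2, -3.6]
grip_width: 0.0498
grip_force: 15.0
```

```bash
python3 look.py 62 25
```

```text
pivot gauge [-30.2  -0.6 125.4] [ 0.1 -0.2 -3.6]
gx,gy,z mm [ 0.4  0.6 69. ] tilt 24.9 med 0.0009 518
```

step_arm(
  deltas=[
    {"dp": [-0.02,0,0.04],"twist": 0},
    {"dp": [0,0,0],"twist": 0},
  ],
)

```text
time_s: 17.45
ee_pos: [0.658, 0.0094, 0.1056]
eef_rot: [3.141, 0.0, 2.894]
force: [-2.6, 1.4, 1.3]
grip_width: 0.05
grip_force: 15.0
```

step_arm(
  deltas=[
    {"dp": [-0.02,0,0.04],"twist": 0},
    {"dp": [0,0,0],"twist": 0},
  ],
)

```text
time_s: 17.65
ee_pos: [0.6589, 0.0092, 0.1051]
eef_rot: [3.141, 0.001, 2.894]
force: [-7.9, 1.7, 10.6]
grip_width: 0.0502
grip_force: 15.0
```

```bash
python3 look.py 62 25 pin1.png
```

```text
pivot gauge [-28.5  -0.3 124.1] [-7.9  1.7 10.6]
gx,gy,z mm [ 0.9  0.6 68.6] tilt 25.2 med 0.0009 530
```

step_arm(
  deltas=[
    {"dp": [0.04,0,-0.1],"twist": 0},
    {"dp": [0.13,0,-0.27],"twist": 0},
    {"dp": [0.14,0,-0.3],"twist": 0},
    {"dp": [0.14,0,-0.3],"twist": 0},
    {"dp": [0.14,0,-0.3],"twist": 0},
    {"dp": [0,0,0],"twist": 0},
  ],
)

```text
time_s: 18.3
ee_pos: [0.6361, 0.015, 0.1569]
eef_rot: [3.141, 0.003, 2.894]
force: [-0.6, 0.2, -3.2]
grip_width: 0.05
grip_force: 15.0
```

```bash
python3 look.py 62 25; python3 - <<'E'
from tilt import *
from p import plan
plan([(*g2w(-17.5,184.5,-.3),165.8,.008)])
E
```

```text
pivot gauge [-52.   -0.2 175.9] [-0.6  0.2 -3.2]
gx,gy,z mm [-22.5   0.9 120.8] tilt 25.2 med 0.0008 498
-> (np.float64(0.6695611141610714), np.float64(0.0065020456479105045), 0.1655, 165.8, 0.008) 5 rows; end [0.6696 0.0065 0.1655] 165.8
[{"dp": [-0.173, 0.0, -0.049], "twist": -0.0}, {"dp": [-0.173, 0.001, -0.05], "twist": -0.0}, {"dp": [-0.173, 0.0, -0.049], "twist": -0.001}, {"dp": [-0.172, 0.001, -0.05], "twist": -0.0}, {"dp": [-0.173, 0.0, -0.049], "twist": -0.001}]
```

step_arm(
  deltas=[
    {"dp": [-0.17,0,-0.05],"twist": 0},
    {"dp": [-0.17,0,-0.05],"twist": 0},
    {"dp": [-0.17,0,-0.05],"twist": 0},
    {"dp": [-0.17,0,-0.05],"twist": 0},
    {"dp": [-0.18,0,-0.05],"twist": 0},
    {"dp": [0,0,0],"twist": 0},
  ],
)

```text
time_s: 18.95
ee_pos: [0.6701, 0.006, 0.1643]
eef_rot: [-3.142, 0.001, 2.893]
force: [-1.2, -0.7, -3.5]
grip_width: 0.0497
grip_force: 15.0
```

```bash
python3 look.py 61 5
```

```text
pivot gauge [-16.8  -0.6 183.3] [-1.2 -0.7 -3.5]
gx,gy,z mm [-17.7   0.6 119.8] tilt 1.6 med 0.0008 474
```

```bash
python3 p.py "[(.670,.006,.215,165.8,.035),(.492,.26,.215,165.8,.042),(.492,.26,.08,165.8,.034)]"
```

```text
-> (0.67, 0.006, 0.215, 165.8, 0.035) 2 rows; end [0.67  0.006 0.215] 165.8
[{"dp": [-0.001, -0.001, -0.633], "twist": -0.004}, {"dp": [-0.001, -0.001, -0.632], "twist": -0.003}]
-> (0.492, 0.26, 0.215, 165.8, 0.042) 8 rows; end [0.492 0.26  0.215] 165.8
[{"dp": [0.734, 0.633, -0.0], "twist": -0.0}, {"dp": [0.734, 0.633, -0.0], "twist": -0.0}, {"dp": [0.734, 0.633, -0.0], "twist": -0.0}, {"dp": [0.734, 0.633, -0.0], "twist": -0.0}, {"dp": [0.734, 0.633, -0.0], "twist": -0.0}, {"dp": [0.734, 0.633, -0.0], "twist": -0.0}, {"dp": [0.734, 0.633, -0.0], "twist": -0.0}, {"dp": [0.734, 0.633, -0.0], "twist": -0.0}]
-> (0.492, 0.26, 0.08, 165.8, 0.034) 4 rows; end [0.492 0.26  0.08 ] 165.8
[{"dp": [-0.0, 0.0, 0.844], "twist": -0.0}, {"dp": [-0.0, 0.0, 0.844], "twist": -0.0}, {"dp": [-0.0, 0.0, 0.843], "twist": -0.0}, {"dp": [-0.0, 0.0, 0.844], "twist": -0.0}]
```

step_arm(
  deltas=[
    {"dp": [0,0,-0.4],"twist": 0},
    {"dp": [0,0,-0.6],"twist": 0},
    {"dp": [0.2,0.16,-0.26],"twist": 0},
    {"dp": [0.73,0.63,0],"twist": 0},
    {"dp": [0.73,0.63,0],"twist": 0},
    {"dp": [0.73,0.63,0],"twist": 0},
    {"dp": [0.73,0.63,0],"twist": 0},
    {"dp": [0.73,0.63,0],"twist": 0},
    {"dp": [0.73,0.63,0],"twist": 0},
    {"dp": [0.73,0.63,0],"twist": 0},
    {"dp": [0.55,0.48,0],"twist": 0},
    {"dp": [0,0,0],"twist": 0},
  ],
)

```text
time_s: 20.2
ee_pos: [0.4894, 0.2625, 0.2149]
eef_rot: [3.14, 0.001, 2.897]
force: [-0.7, -0.8, -3.3]
grip_width: 0.0501
grip_force: 15.0
```

```bash
python3 - <<'E'
from fit import *
from p import plan
im,d,K,D,T=shot('wrist'); W=cloud(d,K,D,T); save(im,'w4.png'); np.savez('/tmp/w4',im=im,W=W)
u=np.array([.8616,.5075]); n=np.array([-.5075,.8616])
P=W.reshape(-1,3);P=P[~np.isnan(P[:,0])]; q=P[:,:2]-[.380,.1937]; x=q@u;y=q@n
m=(x>.06)&(x<.2)&(abs(y)<.085)&(P[:,2]<.04); print('drawer floor z',np.median(P[m,2]),m.sum(), x[m].min(),x[m].max(),y[m].min(),y[m].max())
m=(P[:,2]>.062)&(P[:,2]<.075)&(abs(y)<.12)&(x>0)&(x<.23); print('walls',np.percentile(x[m],[0,5,50,95,100]).round(3),np.percentile(y[m],[0,5,50,95,100]).round(3))
m=(P[:,2]>.084)&(P[:,2]<.096)&(x>.15); print('roof front x',np.percentile(x[m],.5), m.sum())
E
python3 p.py "[(.492,.26,.08,165.8,.034)]"
```

```text
drawer floor z 0.022603045057047577 19464 0.06000202057168612 0.19998888312955274 -0.0849954817895703 0.08498906842186085
walls [0.049 0.05  0.067 0.209 0.221] [-0.11  -0.093  0.056  0.094  0.11 ]
roof front x 0.21536188211618484 22650
-> (0.492, 0.26, 0.08, 165.8, 0.034) 4 rows; end [0.492 0.26  0.08 ] 165.8
[{"dp": [-0.011, -0.004, 0.843], "twist": 0.009}, {"dp": [-0.011, -0.005, 0.843], "twist": 0.009}, {"dp": [-0.011, -0.004, 0.843], "twist": 0.009}, {"dp": [-0.01, -0.005, 0.844], "twist": 0.008}]
```

View pics/w4.png

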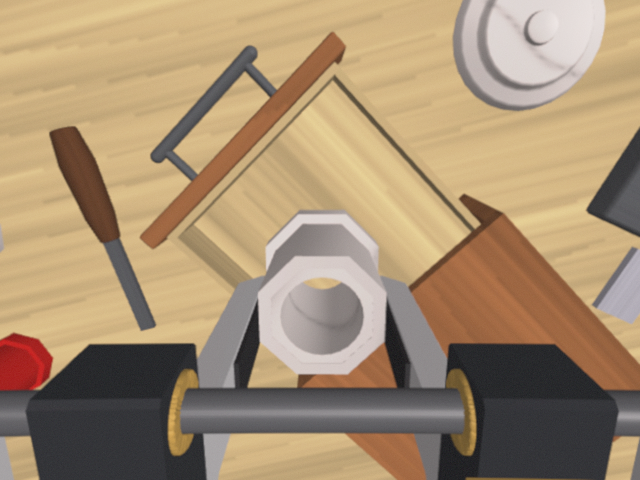

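step_arm(
  deltas=[
    {"dp": [-0.04,-0.02,0.5],"twist": 0},
    {"dp": [0,0,0.9],"twist": 0},
    {"dp": [0,0,0.9],"twist": 0},
    {"dp": [0,0,0.7],"twist": 0},
    {"dp": [0,0,0.45],"twist": 0},
    {"dp": [0,0,0.15],"twist": 0},
    {"dp": [0,0,0],"twist": 0},
    {"dp": [0,0,0],"twist": 0},
  ],
)

```text
time_s: 21.05
ee_pos: [0.4936, 0.2586, 0.0718]
eef_rot: [3.141, 0.001, 2.893]
force: [0.7, -0.6, -2.7]
grip_width: 0.0498
grip_force: 15.0
```

step_arm(
  deltas=[
    {"dp": [0,0,0.06],"twist": 0},
    {"dp": [0,0,0],"twist": 0},
  ],
)

```text
time_s: 21.25
ee_pos: [0.4932, 0.2586, 0.0688]
eef_rot: [3.141, 0.001, 2.893]
force: [-0.5, -0.3, -3.2]
grip_width: 0.0496
grip_force: 15.0
```

step_arm(
  deltas=[
    {"dp": [0,0,0.05],"twist": 0},
    {"dp": [0,0,0],"twist": 0},
  ],
)

```text
time_s: 21.45
ee_pos: [0.4938, 0.2586, 0.0673]
eef_rot: [3.14, 0.002, 2.894]
force: [2.0, -2.3, 3.8]
grip_width: 0.0499
grip_force: 15.0
```

step_arm(
  deltas=[
    {"dp": [0,0,0.03],"twist": 0},
    {"dp": [0,0,0],"twist": 0},
  ],
)

```text
time_s: 21.65
ee_pos: [0.4944, 0.2586, 0.0666]
eef_rot: [3.14, 0.003, 2.894]
force: [3.1, -3.6, 7.9]
grip_width: 0.0496
grip_force: 15.0
```

step_arm(
  deltas=[
    {"dp": [0,0,0],"twist": 0},
    {"dp": [0,0,0],"twist": 0},
  ],
  gripper=0.3,
  squeeze=4,
)

```text
time_s: 21.85
ee_pos: [0.4929, 0.2587, 0.0651]
eef_rot: [3.141, 0.0, 2.893]
force: [-0.5, 0.1, 0.2]
grip_width: 0.06
grip_force: 0.0
```

step_arm(
  deltas=[
    {"dp": [0,0,-0.3],"twist": 0},
    {"dp": [0,0,-0.8],"twist": 0},
    {"dp": [0,0,-1],"twist": 0},
    {"dp": [0,0,-1],"twist": 0},
    {"dp": [0,0,-0.4],"twist": 0},
    {"dp": [0,0,0],"twist": 0},
  ],
  gripper=0.6,
)

```text
time_s: 22.45
ee_pos: [0.4937, 0.2591, 0.2083]
eef_rot: [3.138, 0.004, 2.894]
force: [-0.5, -0.3, 0.5]
grip_width: 0.0754
grip_force: 0.0
```

```bash
python3 - <<'E'
from fit import *
im,d,K,D,T=shot('wrist'); W=cloud(d,K,D,T); save(im,'w5.png'); W[...,2]-=.022
print(*fitcollar(W,(.494,.2586)))
P=near(W,(.494,.2586),.04,.069,.08); print('top z range',np.percentile(P[:,2],[2,50,98]).round(4)+.022)
E
python3 p.py "[(.4345,-.0732,.17,207.3,.04)]"
```

```text
[0.4922 0.2592] flat deg 33.7 dz 0.0005 med 0.0006 4678
top z range [0.0922 0.0975 0.0989]
-> (0.4345, -0.0732, 0.17, 207.3, 0.04) 11 rows; end [ 0.4345 -0.0732  0.17  ] 207.3
[{"dp": [-0.056, -0.764, 0.082], "twist": -0.943}, {"dp": [-0.006, -0.766, 0.082], "twist": -0.943}, {"dp": [0.045, -0.765, 0.082], "twist": -0.943}, {"dp": [0.095, -0.76, 0.082], "twist": -0.944}, {"dp": [0.145, -0.752, 0.082], "twist": -0.943}, {"dp": [0.194, -0.741, 0.081], "twist": -0.944}, {"dp": [0.242, -0.727, 0.082], "twist": -0.943}, {"dp": [0.289, -0.709, 0.081], "twist": -0.944}, {"dp": [0.335, -0.689, 0.082], "twist": -0.943}, {"dp": [0.38, -0.665, 0.081], "twist": -0.944}, {"dp": [0.424, -0.638, 0.082], "twist": -0.943}]
```

step_arm(
  deltas=[
    {"dp": [-0.06,-0.76,0],"twist": -0.94},
    {"dp": [-0.01,-0.77,0],"twist": -0.94},
    {"dp": [0.05,-0.76,0],"twist": -0.94},
    {"dp": [0.1,-0.76,0],"twist": -0.94},
    {"dp": [0.15,-0.75,0],"twist": -0.94},
    {"dp": [0.19,-0.74,0],"twist": -0.94},
    {"dp": [0.24,-0.73,0],"twist": -0.95},
    {"dp": [0.29,-0.71,0],"twist": -0.95},
    {"dp": [0.34,-0.69,0],"twist": -0.94},
    {"dp": [0.38,-0.67,0],"twist": -0.95},
    {"dp": [0.42,-0.64,0],"twist": -0.95},
    {"dp": [0,0,0],"twist": 0},
  ],
)

```text
time_s: 23.7
ee_pos: [0.4331, -0.0756, 0.2037]
eef_rot: [3.14, -0.002, -2.666]
force: [-0.1, 0.5, -0.4]
grip_width: 0.0753
grip_force: 0.0
```

step_arm(
  deltas=[
    {"dp": [0,0,0],"twist": 0},
    {"dp": [0,0,0],"twist": 0},
  ],
)

```text
time_s: 23.9
ee_pos: [0.434, -0.0727, 0.2044]
eef_rot: [3.141, -0.001, -2.665]
force: [0.1, -0.1, -0.7]
grip_width: 0.0754
grip_force: 0.0
```

```bash
python3 - <<'E'
from fit import *
im,d,K,D,T=shot('wrist'); W=cloud(d,K,D,T); save(im,'w6.png')
print(*fitcollar(W,(.4345,-.0732)))
P=near(W,(.392,-.1),.035,.07,.09); print('offcut top',cv2.minAreaRect(P[:,:2].astype(np.float32)*1000),len(P))
E
python3 p.py "[(.4345,-.0732,.042,207.3,.04)]"
```

```text
[ 0.4344 -0.0737] flat deg 27.5 dz 0.0006 med 0.0005 4475
offcut top ((393.82232666015625, -94.26126861572266), (61.077369689941406, 36.57902908325195), 28.58375358581543) 2705
-> (0.4345, -0.0732, 0.042, 207.3, 0.04) 5 rows; end [ 0.4345 -0.0732  0.042 ] -152.7
[{"dp": [-0.001, -0.003, 0.813], "twist": 0.001}, {"dp": [-0.0, -0.003, 0.813], "twist": 0.001}, {"dp": [-0.001, -0.003, 0.813], "twist": 0.001}, {"dp": [-0.0, -0.004, 0.812], "twist": 0.001}, {"dp": [-0.001, -0.003, 0.813], "twist": 0.002}]
```

View pics/w6.png

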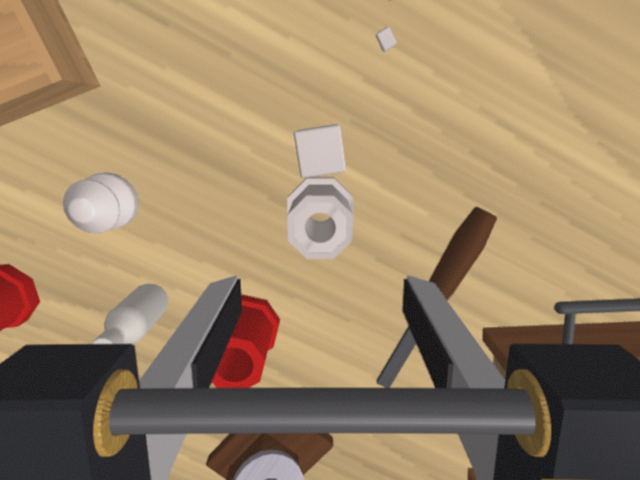

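step_arm(
  deltas=[
    {"dp": [0,-0.01,0.5],"twist": 0},
    {"dp": [0,0,0.9],"twist": 0},
    {"dp": [0,0,0.9],"twist": 0},
    {"dp": [0,0,0.9],"twist": 0},
    {"dp": [0,0,0.6],"twist": 0},
    {"dp": [0,0,0.25],"twist": 0},
    {"dp": [0,0,0],"twist": 0},
  ],
)

```text
time_s: 24.65
ee_pos: [0.434, -0.0732, 0.0423]
eef_rot: [3.14, -0.002, -2.664]
force: [0.6, -0.5, 0.8]
grip_width: 0.0751
grip_force: 0.0
```

step_arm(
  deltas=[
    {"dp": [0,0,0],"twist": 0},
    {"dp": [0,0,0],"twist": 0},
    {"dp": [0,0,0],"twist": 0},
    {"dp": [0,0,0],"twist": 0},
  ],
  gripper=-1,
  squeeze=15,
)

```text
time_s: 25.05
ee_pos: [0.4347, -0.0739, 0.0438]
eef_rot: [-3.141, 0.001, -2.665]
force: [-1.2, 1.1, 5.2]
grip_width: 0.0499
grip_force: 15.0
```

```bash
python3 - <<'E'
from tilt import *
from p import plan
o=ctrl.get_obs();p=o['ee_pos']; h=62.; Y=165.8; print(p,o['grip_width'])
plan([(p[0],p[1],.215,207.3,.036),(*g2w(-26.5,235,0)[:2],.215,Y,.04)])
E
```

```text
[ 0.4347462  -0.07385988  0.04377282] 0.04993881851841135
-> (np.float64(0.4347462045403446), np.float64(-0.07385987832368075), 0.215, 207.3, 0.036) 5 rows; end [ 0.4347 -0.0739  0.215 ] -152.7
[{"dp": [0.0, 0.0, -0.856], "twist": -0.0}, {"dp": [0.0, 0.0, -0.856], "twist": -0.0}, {"dp": [0.0, 0.0, -0.856], "twist": -0.0}, {"dp": [0.0, 0.0, -0.856], "twist": -0.0}, {"dp": [0.0, 0.0, -0.857], "twist": -0.0}]
-> (np.float64(0.6609096982277788), np.float64(0.009000645725788268), 0.215, 165.8, 0.04) 11 rows; end [0.6609 0.009  0.215 ] -194.2
[{"dp": [-0.543, -0.068, 0.0], "twist": 0.943}, {"dp": [-0.546, -0.033, 0.0], "twist": 0.943}, {"dp": [-0.547, 0.004, 0.0], "twist": 0.943}, {"dp": [-0.546, 0.039, 0.0], "twist": 0.943}, {"dp": [-0.542, 0.075, 0.0], "twist": 0.943}, {"dp": [-0.536, 0.111, 0.0], "twist": 0.943}, {"dp": [-0.528, 0.146, 0.0], "twist": 0.943}, {"dp": [-0.517, 0.18, 0.0], "twist": 0.943}, {"dp": [-0.504, 0.214, 0.0], "twist": 0.944}, {"dp": [-0.489, 0.247, 0.0], "twist": 0.943}, {"dp": [-0.472, 0.279, 0.0], "twist": 0.944}]
```

step_arm(
  deltas=[
    {"dp": [0,0,-0.4],"twist": 0},
    {"dp": [0,0,-0.9],"twist": 0},
    {"dp": [0,0,-0.9],"twist": 0},
    {"dp": [0,0,-0.9],"twist": 0},
    {"dp": [0,0,-0.8],"twist": 0},
    {"dp": [0,0,-0.4],"twist": 0},
  ],
)

```text
time_s: 25.65
ee_pos: [0.4348, -0.0739, 0.2179]
eef_rot: [-3.139, 0.002, -2.665]
force: [1.0, -0.1, -2.8]
grip_width: 0.0501
grip_force: 15.0
```

step_arm(
  deltas=[
    {"dp": [-0.54,-0.07,0],"twist": 0.94},
    {"dp": [-0.55,-0.03,0],"twist": 0.94},
    {"dp": [-0.55,0,0],"twist": 0.94},
    {"dp": [-0.55,0.04,0],"twist": 0.94},
    {"dp": [-0.54,0.08,0],"twist": 0.94},
    {"dp": [-0.54,0.11,0],"twist": 0.95},
    {"dp": [-0.53,0.15,0],"twist": 0.95},
    {"dp": [-0.52,0.18,0],"twist": 0.94},
    {"dp": [-0.5,0.21,0],"twist": 0.95},
    {"dp": [-0.49,0.25,0],"twist": 0.94},
    {"dp": [-0.47,0.28,0],"twist": 0.95},
    {"dp": [0,0,0],"twist": 0},
  ],
)

```text
time_s: 26.85
ee_pos: [0.6619, 0.0104, 0.2139]
eef_rot: [-3.141, -0.001, 2.892]
force: [-0.0, 0.6, -3.0]
grip_width: 0.0498
grip_force: 15.0
```

step_arm(
  deltas=[
    {"dp": [0,0,0],"twist": 0},
    {"dp": [0,0,0],"twist": 0},
  ],
)

```text
time_s: 27.05
ee_pos: [0.6603, 0.0092, 0.215]
eef_rot: [-3.141, -0.0, 2.894]
force: [-0.6, -0.3, -3.5]
grip_width: 0.0499
grip_force: 15.0
```

```bash
python3 look.py 62 0;  python3 -c "
import numpy as np;from tilt import *;print(np.degrees(ctrl.get_obs()['eef_rot']))"
```

```text
pivot gauge [-2.72e+01  1.00e-01  2.34e+02] [-0.6 -0.3 -3.5]
gx,gy,z mm [-26.3   1.4 172.1] tilt 0.3 med 0.0008 506
[-1.79996446e+02 -4.06091369e-03  1.65804825e+02]
```

step_arm(
  deltas=[
    {"dp": [0,-0.02,0.5],"twist": 0},
    {"dp": [0,0,0.35],"twist": 0},
    {"dp": [0,0,0.2],"twist": 0},
    {"dp": [0,0,0.08],"twist": 0},
    {"dp": [0,0,0],"twist": 0},
    {"dp": [0,0,0],"twist": 0},
  ],
)

```text
time_s: 27.7
ee_pos: [0.6609, 0.0088, 0.1705]
eef_rot: [3.141, 0.001, 2.894]
force: [-0.7, -0.1, -2.5]
grip_width: 0.0495
grip_force: 15.0
```

```bash
python3 look.py 62 0; python3 - <<'E'
from tilt import *
from p import plan
plan([(*g2w(*onpin(57,62,2.),-.4),165.8,.0055)])
E
```

```text
pivot gauge [-26.4  -0.2 189.5] [-0.7 -0.1 -2.5]
gx,gy,z mm [-25.7   1.  127.7] tilt -0.2 med 0.0008 471
-> (np.float64(0.6359897135798064), np.float64(0.01489376418857936), np.float64(0.15660539013387997), 165.8, 0.0055) 6 rows; end [0.636  0.0149 0.1566] 165.8
[{"dp": [0.107, -0.001, 0.058], "twist": -0.0}, {"dp": [0.107, -0.001, 0.058], "twist": -0.001}, {"dp": [0.107, -0.001, 0.059], "twist": -0.0}, {"dp": [0.107, -0.001, 0.058], "twist": -0.001}, {"dp": [0.107, -0.0, 0.059], "twist": -0.0}, {"dp": [0.108, -0.001, 0.058], "twist": -0.001}]
```

step_arm(
  deltas=[
    {"dp": [0.12,0,0.02],"twist": 0},
    {"dp": [0.12,0,0.04],"twist": 0},
    {"dp": [0.11,0,0.05],"twist": 0},
    {"dp": [0.11,0,0.06],"twist": 0},
    {"dp": [0.1,0,0.06],"twist": 0},
    {"dp": [0.1,0,0.06],"twist": 0},
    {"dp": [0,0,0],"twist": 0},
  ],
)

```text
time_s: 28.45
ee_pos: [0.6345, 0.0154, 0.1578]
eef_rot: [-3.142, -0.001, 2.894]
force: [0.1, 0.4, -3.6]
grip_width: 0.0497
grip_force: 15.0
```

```bash
python3 look.py 62 22
```

```text
pivot gauge [-53.7  -0.3 176.8] [ 0.1  0.4 -3.6]
gx,gy,z mm [-25.4   1.  119.9] tilt 22.0 med 0.0008 485
```

step_arm(
  deltas=[
    {"dp": [0.08,0,0.04],"twist": 0},
    {"dp": [0,0,0],"twist": 0},
    {"dp": [-0.035,0,-0.015],"twist": 0},
    {"dp": [0,0,0],"twist": 0},
  ],
)

```text
time_s: 28.9
ee_pos: [0.6332, 0.0157, 0.157]
eef_rot: [-3.141, -0.001, 2.893]
force: [-0.6, 0.9, -2.5]
grip_width: 0.0503
grip_force: 15.0
```

```bash
python3 look.py 62 24
```

```text
pivot gauge [-55.   -0.3 176. ] [-0.6  0.9 -2.5]
gx,gy,z mm [-24.    0.9 120.4] tilt 24.5 med 0.0008 481
```

step_arm(
  deltas=[
    {"dp": [-0.06,0,0.13],"twist": 0},
    {"dp": [-0.1,0,0.22],"twist": 0},
    {"dp": [-0.06,0,0.13],"twist": 0},
    {"dp": [0,0,0],"twist": 0},
  ],
)

```text
time_s: 29.35
ee_pos: [0.6416, 0.0134, 0.1365]
eef_rot: [-3.141, -0.002, 2.893]
force: [-0.4, -0.1, -2.9]
grip_width: 0.0502
grip_force: 15.0
```

step_arm(
  deltas=[
    {"dp": [-0.03,0,0.06],"twist": 0},
    {"dp": [0,0,0],"twist": 0},
  ],
)

```text
time_s: 29.55
ee_pos: [0.6431, 0.0132, 0.1355]
eef_rot: [-3.142, -0.0, 2.893]
force: [1.3, -0.0, -2.5]
grip_width: 0.0501
grip_force: 15.0
```

```bash
python3 look.py 62 25
```

```text
pivot gauge [-44.8  -0.3 154.5] [ 1.3 -0.  -2.5]
gx,gy,z mm [-13.7   1.   98.9] tilt 24.3 med 0.0008 479
```

step_arm(
  deltas=[
    {"dp": [-0.03,0,0.06],"twist": 0},
    {"dp": [0,0,0],"twist": 0},
  ],
)

```text
time_s: 29.8
ee_pos: [0.6442, 0.0129, 0.1331]
eef_rot: [-3.142, -0.0, 2.893]
force: [-0.2, -0.6, -1.9]
grip_width: 0.0501
grip_force: 15.0
```

step_arm(
  deltas=[
    {"dp": [-0.015,0,0.04],"twist": 0},
    {"dp": [0,0,0],"twist": 0},
  ],
)

```text
time_s: 30.0
ee_pos: [0.6447, 0.013, 0.1326]
eef_rot: [3.141, 0.0, 2.894]
force: [-6.5, 1.2, 6.2]
grip_width: 0.0502
grip_force: 15.0
```

```bash
python3 look.py 62 25
```

```text
pivot gauge [-4.320e+01 -1.000e-01  1.516e+02] [-6.5  1.2  6.2]
gx,gy,z mm [-12.2   1.   96. ] tilt 24.4 med 0.0008 489
```

step_arm(
  deltas=[
    {"dp": [0.04,0,-0.1],"twist": 0},
    {"dp": [0.12,0,-0.25],"twist": 0},
    {"dp": [0.13,0,-0.27],"twist": 0},
    {"dp": [0.04,0,-0.1],"twist": 0},
    {"dp": [0,0,0],"twist": 0},
  ],
)

```text
time_s: 30.55
ee_pos: [0.6321, 0.0161, 0.1617]
eef_rot: [3.141, 0.002, 2.894]
force: [1.0, -0.5, -3.2]
grip_width: 0.0495
grip_force: 15.0
```

```bash
python3 look.py 62 25; python3 - <<'E'
from tilt import *
from p import plan
plan([(*g2w(-22,190,-.3),165.8,.0055)])
E
```

```text
pivot gauge [-56.1  -0.2 180.7] [ 1.  -0.5 -3.2]
gx,gy,z mm [-25.2   1.2 125.1] tilt 24.1 med 0.0006 495
-> (np.float64(0.6651986100865432), np.float64(0.007605928884365114), 0.171, 165.8, 0.0055) 7 rows; end [0.6652 0.0076 0.171 ] 165.8
[{"dp": [-0.122, -0.0, -0.036], "twist": -0.0}, {"dp": [-0.122, -0.0, -0.036], "twist": -0.001}, {"dp": [-0.122, -0.0, -0.036], "twist": -0.0}, {"dp": [-0.122, -0.0, -0.036], "twist": -0.001}, {"dp": [-0.122, -0.0, -0.036], "twist": -0.0}, {"dp": [-0.123, -0.0, -0.036], "twist": -0.001}, {"dp": [-0.122, -0.001, -0.035], "twist": -0.0}]
```

step_arm(
  deltas=[
    {"dp": [-0.12,0,-0.05],"twist": 0},
    {"dp": [-0.12,0,-0.05],"twist": 0},
    {"dp": [-0.12,0,-0.04],"twist": 0},
    {"dp": [-0.12,0,-0.03],"twist": 0},
    {"dp": [-0.12,0,-0.03],"twist": 0},
    {"dp": [-0.12,0,-0.02],"twist": 0},
    {"dp": [-0.12,0,-0.01],"twist": 0},
    {"dp": [0,0,0],"twist": 0},
  ],
)

```text
time_s: 31.4
ee_pos: [0.6651, 0.0076, 0.1696]
eef_rot: [3.141, 0.0, 2.893]
force: [-0.4, 0.6, -3.3]
grip_width: 0.0499
grip_force: 15.0
```

```bash
python3 look.py 62 3; python3 - <<'E'
from tilt import *
from p import plan
W=np.load('/tmp/side.npz')['W'];P=near(W,(.446,-.417),.08,.002,.02);
# crate: centre, axes; lumps = points z .02-.05 inside
c=np.array([.4465,-.417])
for n in ('top','side'):
    W=np.load('/tmp/%s.npz'%n)['W']; P=near(W,c,.085,.022,.047); m=P[:,:2].mean(0); print(n,'lumps',m,len(P),'dir',np.degrees(np.arctan2(*(m-c)[::-1])))
o=ctrl.get_obs()['ee_pos']; 
E
```

```text
pivot gauge [-22.1  -0.3 188.6] [-0.4  0.6 -3.3]
gx,gy,z mm [-22.2   0.8 124.9] tilt -0.2 med 0.0008 483
top lumps [ 0.47754793 -0.45335762] 561 dir -49.50401765778408
side lumps [ 0.50318638 -0.4143511 ] 1039 dir 2.6754263907200118
```

```bash
python3 p.py "[(.665,.0076,.21,165.8,.04),(.4242,-.397,.21,165.8,.044)]"
```

```text
-> (0.665, 0.0076, 0.21, 165.8, 0.04) 2 rows; end [0.665  0.0076 0.21  ] 165.8
[{"dp": [0.0, -0.001, -0.504], "twist": -0.002}, {"dp": [0.0, -0.001, -0.503], "twist": -0.002}]
-> (0.4242, -0.397, 0.21, 165.8, 0.044) 11 rows; end [ 0.427 -0.386  0.21 ] 165.8
[{"dp": [0.305, -1.0, -0.0], "twist": -0.0}, {"dp": [0.305, -1.0, -0.0], "twist": -0.0}, {"dp": [0.305, -1.0, -0.0], "twist": -0.0}, {"dp": [0.305, -1.0, -0.0], "twist": -0.0}, {"dp": [0.305, -1.0, -0.0], "twist": -0.0}, {"dp": [0.305, -1.0, -0.0], "twist": -0.0}, {"dp": [0.305, -1.0, -0.0], "twist": -0.0}, {"dp": [0.305, -1.0, -0.0], "twist": -0.0}, {"dp": [0.305, -1.0, -0.0], "twist": -0.0}, {"dp": [0.305, -1.0, -0.0], "twist": -0.0}, {"dp": [0.305, -1.0, -0.0], "twist": -0.0}]
```

Total y ≈ −11.28 units, x ≈ 3.43.

step_arm(
  deltas=[
    {"dp": [0,0,-0.4],"twist": 0},
    {"dp": [0,0,-0.6],"twist": 0},
    {"dp": [0.09,-0.3,-0.1],"twist": 0},
    {"dp": [0.3,-1,0],"twist": 0},
    {"dp": [0.3,-1,0],"twist": 0},
    {"dp": [0.3,-1,0],"twist": 0},
    {"dp": [0.3,-1,0],"twist": 0},
    {"dp": [0.3,-1,0],"twist": 0},
    {"dp": [0.3,-1,0],"twist": 0},
    {"dp": [0.3,-1,0],"twist": 0},
    {"dp": [0.3,-1,0],"twist": 0},
    {"dp": [0.3,-1,0],"twist": 0},
  ],
)

```text
time_s: 32.65
ee_pos: [0.4632, -0.3271, 0.2132]
eef_rot: [-3.141, 0.001, 2.893]
force: [0.6, 0.3, -2.8]
grip_width: 0.0499
grip_force: 15.0
```

step_arm(
  deltas=[
    {"dp": [0.3,-1,0],"twist": 0},
    {"dp": [0.3,-0.95,0],"twist": 0},
    {"dp": [0,0,0],"twist": 0},
    {"dp": [0,0,0],"twist": 0},
  ],
)

```text
time_s: 33.05
ee_pos: [0.4216, -0.3957, 0.2131]
eef_rot: [3.142, 0.0, 2.892]
force: [0.2, -0.4, -3.2]
grip_width: 0.0496
grip_force: 15.0
```

```bash
python3 - <<'E'
from fit import *
print(ctrl.get_obs()['ee_pos'],ctrl.get_obs()['force'])
im,d,K,D,T=shot('wrist'); W=cloud(d,K,D,T); save(im,'w7.png')
P=near(W,(.446,-.417),.15,.050,.06); print('rim',cv2.minAreaRect(P[:,:2].astype(np.float32)*1000),len(P))
a=np.radians(-42); ex=np.array([np.cos(a),np.sin(a)]); ey=np.array([-ex[1],ex[0]])
P=near(W,(.4242,-.397),.12,.002,.2); q=P[:,:2]-[.4242,-.397]; x=q@ex;y=q@ey
m=(abs(y)<.06)&(x>-.05)&(x<.055)&(P[:,2]<.03); print('floor z',np.median(P[m,2]),m.sum())
m=(P[:,2]>.02)&(P[:,2]<.046)&(abs(y)<.068)&(x<.2)&(x>.0); print('lump x from bay',np.percentile(x[m],[1,5,50]),m.sum())
E
python3 p.py "[(.4242,-.397,.06,165.8,.04)]"
```

```text
[ 0.42156553 -0.39574745  0.21310204] [ 0.22478532 -0.41097368 -3.16175021]
rim ((446.5929260253906, -417.4840087890625), (160.54335021972656, 201.2256317138672), 47.713958740234375) 5864
floor z 0.008606802280879733 8683
lump x from bay [0.0648369  0.06615468 0.0807307 ] 1712
-> (0.4242, -0.397, 0.06, 165.8, 0.04) 4 rows; end [ 0.4242 -0.397   0.06  ] 165.8
[{"dp": [-0.015, -0.009, 0.958], "twist": -0.003}, {"dp": [-0.015, -0.009, 0.958], "twist": -0.003}, {"dp": [-0.015, -0.009, 0.958], "twist": -0.003}, {"dp": [-0.015, -0.009, 0.958], "twist": -0.002}]
```

View pics/w7.png

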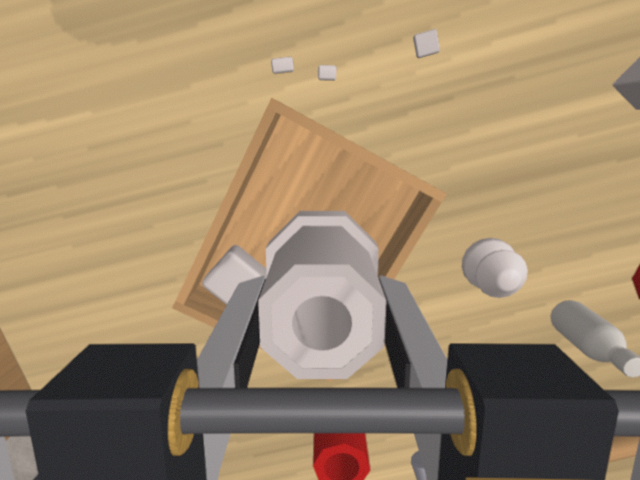

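step_arm(
  deltas=[
    {"dp": [-0.05,-0.03,0.5],"twist": 0},
    {"dp": [0,0,0.9],"twist": 0},
    {"dp": [0,0,0.9],"twist": 0},
    {"dp": [0,0,0.9],"twist": 0},
    {"dp": [0,0,0.5],"twist": 0},
    {"dp": [0,0,0.15],"twist": 0},
    {"dp": [0,0,0],"twist": 0},
    {"dp": [0,0,0],"twist": 0},
  ],
)

```text
time_s: 33.9
ee_pos: [0.425, -0.397, 0.0611]
eef_rot: [-3.14, 0.002, 2.894]
force: [0.2, 0.8, -2.5]
grip_width: 0.0502
grip_force: 15.0
```

step_arm(
  deltas=[
    {"dp": [0,0,0.1],"twist": 0},
    {"dp": [0,0,0],"twist": 0},
  ],
)

```text
time_s: 34.1
ee_pos: [0.4244, -0.3968, 0.056]
eef_rot: [-3.141, 0.001, 2.894]
force: [-0.7, 0.5, -2.1]
grip_width: 0.0502
grip_force: 15.0
```

step_arm(
  deltas=[
    {"dp": [0,0,0.06],"twist": 0},
    {"dp": [0,0,0],"twist": 0},
  ],
)

```text
time_s: 34.3
ee_pos: [0.4244, -0.397, 0.0536]
eef_rot: [-3.141, 0.001, 2.893]
force: [-0.9, -0.2, 0.4]
grip_width: 0.0496
grip_force: 15.0
```

step_arm(
  deltas=[
    {"dp": [0,0,0.04],"twist": 0},
    {"dp": [0,0,0],"twist": 0},
  ],
)

```text
time_s: 34.5
ee_pos: [0.4248, -0.3971, 0.0532]
eef_rot: [-3.141, 0.002, 2.894]
force: [-2.9, 4.5, 12.7]
grip_width: 0.0497
grip_force: 15.0
```

Touching the floor; release and rise.

step_arm(
  deltas=[
    {"dp": [0,0,-0.02],"twist": 0},
    {"dp": [0,0,0],"twist": 0},
    {"dp": [0,0,0],"twist": 0},
  ],
  gripper=0.4,
)

```text
time_s: 34.8
ee_pos: [0.4243, -0.3968, 0.0524]
eef_rot: [3.142, 0.0, 2.893]
force: [0.2, -0.5, 0.6]
grip_width: 0.0653
grip_force: 0.0
```

step_arm(
  deltas=[
    {"dp": [0,0,-0.3],"twist": 0},
    {"dp": [0,0,-0.9],"twist": 0},
    {"dp": [0,0,-1],"twist": 0},
    {"dp": [0,0,-1],"twist": 0},
    {"dp": [0,0,-0.6],"twist": 0},
    {"dp": [0.9,0,0],"twist": 0},
    {"dp": [0.9,0,0],"twist": 0},
    {"dp": [0,0,0],"twist": 0},
    {"dp": [0,0,0],"twist": 0},
  ],
)

```text
time_s: 35.7
ee_pos: [0.3544, -0.3793, 0.2056]
eef_rot: [-3.141, 0.001, 2.893]
force: [0.9, -0.1, -0.7]
grip_width: 0.0661
grip_force: 0.0
```

```bash
python3 - <<'E'
from fit import *
im,d,K,D,T=shot('side'); save(im,'side9.png'); S9=cloud(d,K,D,T)
im,d,K,D,T=shot('top'); save(im,'top9.png'); T9=cloud(d,K,D,T)
for n,W in (('side',S9),('top',T9)):
    for c,z in (((.424,-.397),.008),((.4925,.259),.022)):
        V=W.copy(); V[...,2]-=z; print(n,*fitcollar(V,c))
s=np.load('/tmp/side.npz')['W']
for nm,c in dict(glue=(.595,-.178),offcut=(.392,-.1),finial=(.516,-.246),chisel=(.46,.06)).items():
    print(nm,[near(V,c,.05,.025,.12).mean(0).round(4) for V in (s,S9)])
E
```

```text
side [ 0.4239 -0.3964] flat deg 30.9 dz 0.0001 med 0.0007 1559
side [0.4931 0.2601] flat deg 32.3 dz 0.0011 med 0.0011 712
top [ 0.4232 -0.3974] flat deg 32.3 dz 0.0 med 0.0011 302
top [0.4924 0.259 ] flat deg 33.7 dz 0.0 med 0.0019 371
glue [array([ 0.6037, -0.192 ,  0.0617]), array([ 0.5912, -0.1897,  0.0619])]
offcut [array([ 0.4004, -0.1003,  0.0609]), array([ 0.3958, -0.1113,  0.0513])]
finial [array([ 0.5164, -0.2569,  0.0431]), array([ 0.5164, -0.2568,  0.0431])]
chisel [array([0.4341, 0.0593, 0.0278]), array([0.4367, 0.0594, 0.0277])]
```

View pics/side9.png

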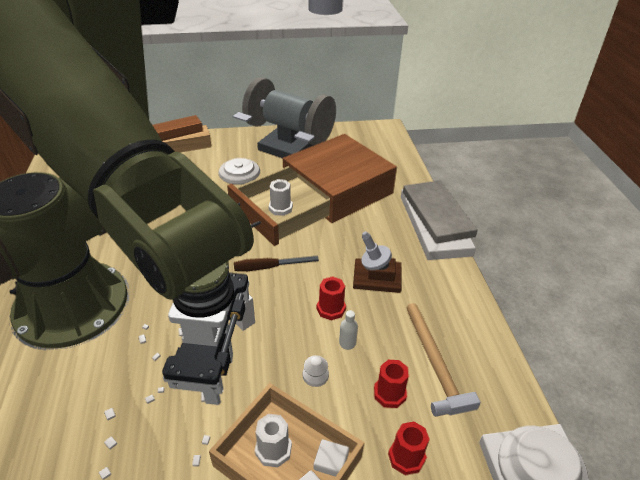

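```bash
python3 -c "
from station import ctrl
print(ctrl.hand_in())"
```

```text
the job is handed in; nothing more can be done
None
```

The job is handed in at about 36 s: the drawer is out at its stop, the 33 mm-bore collar went home on the flange and stands upright in the drawer, and the 24 mm-bore collar stopped at the step and stands upright in the crate's clear part; nothing else was seen to have moved, though the offcut was partly hidden by the gripper in the last picture.

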